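# Clip the measuring cup onto the magnetic snap hook

### The arm

A 6-joint arm with a two-finger parallel gripper is mounted at the origin on the work surface. World frame = base frame: x ahead of the robot, y to its left, z up, the work surface at z = 0. Lengths are in m, angles in degrees, forces in N, time in s.
With the tool pointing down it reaches from about 0.4 to 0.825 m from the base axis. Payload 7 kg.
Tool frame: the origin (TCP) lies at the very end of the fingers, on their centre line; the grasp point (between the pads) lies 19 mm behind it; z points along the fingers, y is the line along which they close (so a half turn about z gives the same grasp; the last joint's range is limited). The gripper opens to 88 mm and grips with 3 to 60 N. Pads are 19 mm wide; open, the fingers measure 130 mm over their backs; the gripper's body (78 mm by 193 mm) begins 47 mm behind the grasp point.
Start: joints at [-53.68, 20.546, 0.682, 0, -70.136, -16.507], TCP at [0.229, -0.635, 0.195] pointing down, gripper open.
Joint ranges: [-176.03, 176.03], [-82.01, 121.73], [-58.28, 71.71], [-173.87, 95.51], [-174.79, -0.11], [-173.66, 173.66]. Speed limits (degrees/s): [136.94, 136.94, 172.46, 180, 180, 180].

### API

Orientations are given as [roll, pitch, yaw] about the fixed x, y, z axes, in that order (R = Rz(yaw) Ry(pitch) Rx(roll)).
In Python, from plant import ctrl gives the robot as it stands.
- The arm moves only by the tool carry_out, never from a script. Its argument "deltas" is a list that holds one entry, the list of rows, each a list of 5 numbers: the shift along the tool's x, y, z scaled (see below), then the turn about the tool's z scaled (see below), then the opening, from -1 (shut) to 1 (fully open). A call has 1 to 5 rows; each row is the pose to reach, as a shift and turn from the pose commanded when the call began, along the tool's axes at that moment, turning the shorter way round; what a row does not reach only later rows make up. The controller multiplies each number of a shift by 20 cm and each number of a turn by 2 pi rad. A row lasts 1/10 s, in which the tool goes at most 50 mm and 8.59 degrees, less where a joint would pass 70% of its speed; a pose out of reach is approached as far as the arm can. A call with a number of a shift or a turn outside -1 to 1 is refused whole. A call with a gripper value outside its range is refused whole. The fingers move at their own pace and stop on an object; the grip force is fixed at half the most. Time passes only in rows, so rows that repeat a pose let the fingers close. It gives the time, the measured TCP pose, the force, the opening and the grip force at its end, in the units of the state.
- ctrl.get_obs(): the state, without advancing time (a new reading comes with each control period).
- ctrl.snapshot(name): name is "scene" or "top" or "wrist"; returns a dict with "color" (480x640x3 uint8, red, green, blue), "camera_matrix" (3x3 intrinsics, pixels), "R" (3x3) and "t" (3): a world point X has camera coordinates R X + t. Camera axes: x right, y down, z forward; pixel columns grow to the right and rows downward; lengths in m; the calibration is good to about 2 mm. A picture is of the moment at which its call begins. There is no depth.
- ctrl.close_job(): hands the job in; it is judged then, once.
Trained networks look in a picture, given as the dict that the camera call returned (one of the last four; its "shot" number tells which), for a name from the list of things; names that differ only in an ending like _2 or _b are one class to them, and where a whole thing is asked for, a point or a joint stands for the part that bears it (a point fixed in the world has none). Each returns a list of dicts, best first, with "p" (0 to 1); they miss things now and then, are a little off and sometimes report something else, mostly with a low value. They report only what shows in the picture. A call takes as long as a camera call. They do not tell look-alikes from the thing itself.
- ctrl.search_frame(picture, name): "centre" ([column, row] in pixels, amid what is visible of it).
- ctrl.silhouettes(picture, name): "mask" (480x640 bool, what is visible of it) and "centre" ([column, row] in pixels, amid what is visible of it).
- ctrl.spot_point(picture, name): "centre" ([column, row] in pixels: a listed point, or the origin of a listed thing).
The state is a dict: "clock": time; "joint_pos": joint angles; "qvel": joint speeds; "tau": joint torques, N m; "tool_pos": TCP position; "orientation": TCP orientation; "force": force on the tool from outside, world axes, zero at the start; "moment": the same for the moment, N m; "opening": finger opening in m; "gripper_force": force on a finger pad.
Only numpy, scipy, OpenCV 4.12 (cv2) and the standard library are available. Lean on these libraries where they do the work, as an engineer would, in place of code of your own. Each camera call takes 0.05 s, during which the arm holds its last target. There are 200 camera calls.

### The job

Put the steel measuring cup away: take it by its handle and clip the eye at the handle's end onto the snap hook stuck to the side of the microwave, pushing the eye down against the red sprung gate until it has passed inside and the gate has snapped shut behind it, then let go and leave the cup hanging from the hook, once it has stopped swinging. Only a magnet holds the hook, so go gently and do not shift it; leave the mug, the jar and the tumbler where they are.

Things in the scene. Friction and masses are not known exactly. Their poses are not given: they have to be found in the camera images.
- handle (a point): Middle of the measuring cup's straight steel handle, half-way up (grasp here): a level bar 14 mm wide and 7 mm thick, its centre 27 mm above the cup's underside; 79 mm are free between bowl and eye. Axes: x along the handle from the bowl to the eye, z up out of the bowl's mouth. The bowl's axis is at x -70 mm, the eye's centre at x +54 mm. Load on the eye can turn it a little in the grip.
- bowl (a point): Centre of the cup's bowl, half-way up. The cup is loose, of steel, 70 to 120 g, and stands upright; the flat-bottomed bowl is 64 mm across the rim and 32 mm high, and the handle sticks out level from the rim. Axes as for the handle.
- eye (a point): Centre of the cup's eye: a round ring of 4 mm steel rod at the end of the handle, 22 mm inside and 30 mm outside diameter, lying flat in the handle's plane (axes as for the handle: z is the ring's axis, x points away from the bowl).
- disc (a point): Centre of the thin dark steel disc (56 mm) stuck flat on the microwave's side, on which the snap hook's black round magnet (42 mm) sits, centred. Axes: z up, y straight into the microwave's side (-y points out into the room), x along the side. The microwave is white and fixed, 270 mm high, 340 mm along this side.
- gate (a joint): Angle (rad) of the red sprung gate: 0 shut, 0.61 fully open, swung down into the hook. The hook is an upright U of 5 mm steel wire square to the microwave's side, open at the top, 19 mm wide inside; its inner floor is 25 mm below the disc's centre. Its outer leg ends in the nose, a 6 mm ball 1 mm below the disc's centre and 40 to 54 mm out from the side: hooks differ, so feel for the nose.
- hook (a joint): How far (m) the magnet has slid up the side since the start. It slides if the hook is pushed with more than about 8 N. More on the gate: a 4 mm rod, 25 mm long, hinged 26 mm behind the nose and 3 mm above it, its tip against the inside of the nose. It opens downwards only and springs back by itself.
- hook_side (a joint): How far (m) the magnet has slid along the disc's x axis. How the eye goes on: level, handle pointing out into the room, over the nose, which rises through it; the eye's wall-side rod presses the gate down with 2 to 6 N. Even fully open the gate leaves only about 5 mm free beside the nose, so that rod must be drawn out against the nose and slid down along it.
- hook_pull (a joint): How far (m) the magnet has come away from the side; it comes away at about 9 N. Drawn against the nose, the eye's rod slips past the gate's tip some 14 to 20 mm below the nose, before it meets the U's floor, and the gate snaps shut above it. Let go, the cup swings down and hangs from the U's floor, the eye's centre about 36 mm below the disc's, swaying for several seconds.
- mug_mid (a point): Blue mug, 80 mm across and 88 mm high, half-way up; to be left alone.
- jar_mid (a point): Brown glass jar with a green cap, 52 mm across and 85 mm high, half-way up; to be left alone.
- tumbler_mid (a point): Clear plastic tumbler, 70 mm across and 95 mm high, half-way up; to be left alone.
Not all that is in view belongs to the job. Leave any pink look-alike of the part that bears handle alone.

How it is judged (in metres and radians):
On the way, in this order (a step that is already met when the one before it is completed fails the run):
1. the cup is lifted so that its eye is above the hook's nose (z of eye in the frame of disc above 0.002 m), for 0.1 s.
2. the eye itself pushes the gate open (value of joint gate above 0.3 rad and contact force between measure and gate above 0.5 N), for 0.02 s.
3. the eye is inside the hook and the gate has snapped shut behind it (value of joint gate below 0.1 rad and z of eye in the frame of disc below -0.012 m and distance between eye and disc below 0.075 m), for 0.1 s.
At the end, for the whole second after the job is handed in: The cup hangs still (swaying slower than 200 mm/s), bowl down (handle within 0.6 rad of vertical), in the hook's U (eye's centre 16 to 43 mm below the disc's centre, 15 to 58 mm out from the microwave's side, within 10 mm sideways), and the gate is shut (under 0.1 rad) (value of joint gate below 0.1 rad and z of eye in the frame of disc between -0.043 and -0.016 m and y of eye in the frame of disc between -0.058 and -0.015 m and x of eye in the frame of disc between -0.01 and 0.01 m and angle between handle's own x axis and vertical below 0.6 rad and linear speed of measure below 0.2 m/s); the robot touches nothing.
It fails at once if the hook's magnet is shifted by more than 2 mm (value of joint any of hook, hook_side, hook_pull above 0.002 m or value of joint any of hook, hook_side below -0.002 m).
It fails at once if the mug, the jar or the tumbler is moved by more than 20 mm (distance of any of mug_mid, jar_mid, tumbler_mid from where it was at the start of the episode above 0.02 m).
It also fails if it takes over 72 s, if anything falls off the work surface, if the arm or the gripper's body presses on something with over 40 N, if the wrist force passes 120 N, or if a joint passes its speed limit or range.

## Working session

There is one attempt and no reset: what is moved stays moved. The work goes in short steps, Python scripts to look and compute and a tool call to move; the robot and the scene stay as the last step left them, time stands still between calls to the robot, and variables do not carry over. Pictures are saved under pics/ and viewed, at most 10 in all, crops included, and the job is handed in when it is done.

Besides the shell and the picture viewer there is one more tool, called after ">>>" as name(argument=value, ...) on one line, values as JSON. carry_out: Moves the arm, as the interface text tells. Its arguments: {"type":"object","properties":{"deltas":{"type":"array"}},"required":["deltas"]}

```bash
mkdir -p pics; ls; cat > h.py <<'E'
import numpy as np, cv2
from plant import ctrl
def save(s,n): cv2.imwrite(f'pics/{n}.png', cv2.cvtColor(s['color'],cv2.COLOR_RGB2BGR))
def ray(s,px):
    K,R,t=map(np.array,(s['camera_matrix'],s['R'],s['t']))
    return -R.T@t, R.T@np.linalg.solve(K,[px[0],px[1],1.])
def onz(s,px,z):
    c,d=ray(s,px); return c+d*(z-c[2])/d[2]
def tri(obs):
    A=np.zeros((3,3));b=np.zeros(3)
    for s,p in obs:
        c,d=ray(s,p); d=d/np.linalg.norm(d); P=np.eye(3)-np.outer(d,d); A+=P;b+=P@c
    X=np.linalg.solve(A,b)
    return X,[np.linalg.norm(np.cross(X-ray(s,p)[0],ray(s,p)[1]/np.linalg.norm(ray(s,p)[1]))) for s,p in obs]
def proj(s,X):
    q=np.array(s['camera_matrix'])@(np.array(s['R'])@X+np.array(s['t'])); return q[:2]/q[2]
E
python3 - <<'E'
from h import *
np.set_printoptions(precision=3,suppress=True)
S={n:ctrl.snapshot(n) for n in('scene','top')}
for n,s in S.items():
    save(s,n+'0'); c=ray(s,(320,240)); print(n,c)
    for k in ['handle','bowl','eye','disc','gate','hook','mug_mid','jar_mid','tumbler_mid']:
        print(n,k,[(np.round(r['centre'],1).tolist(),round(r['p'],2)) for r in ctrl.spot_point(s,k)[:3]])
im=np.hstack([cv2.imread('pics/scene0.png'),cv2.imread('pics/top0.png')])
E
```

```text
pics
scene (array([ 1.222, -0.077,  0.644]), array([-0.788, -0.006, -0.615]))
scene handle [([272.9, 308.3], 0.69), ([155.0, 251.7], 0.64)]
scene bowl [([176.4, 240.0], 0.91), ([276.2, 307.9], 0.73), ([237.0, 318.1], 0.67)]
scene eye [([300.2, 306.1], 0.9), ([139.2, 272.4], 0.59)]
scene disc [([513.4, 226.0], 0.7)]Traceback (most recent call last):
  File "<stdin>", line 7, in <module>
ValueError: it knows: bowl, disc, eye, handle, jar_mid, mug_mid, tumbler_mid
```

View pics/scene0.png

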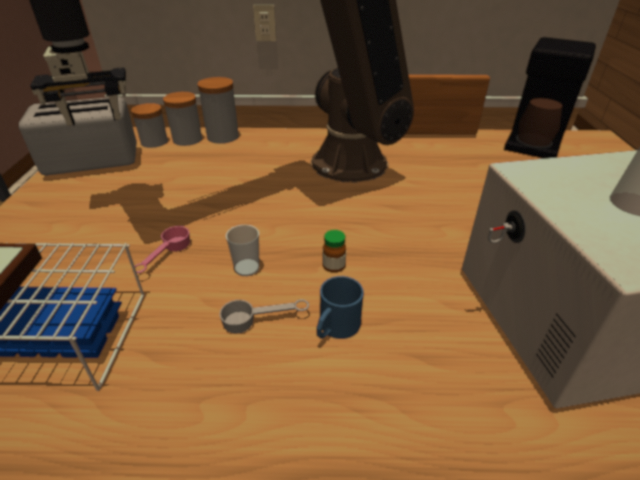

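The scene view shows the steel cup with its bowl at (237,316) and eye at (301,307), close to the mug at (340,307). The pink look-alike is at (165,245), and the hook with its red gate is at (500,230) on the microwave.

```bash
python3 - <<'E'
from h import *
import pickle
np.set_printoptions(precision=3,suppress=True)
S={n:ctrl.snapshot(n) for n in('scene','top')}
for n,s in S.items():
    save(s,n+'1'); print(n,*ray(s,(320,240)))
    for k,z in dict(handle=.027,bowl=.016,eye=.027,disc=.2,mug_mid=.044,jar_mid=.0425,tumbler_mid=.0475).items():
        for r in ctrl.spot_point(s,k)[:3]: print(n,k,np.round(r['centre'],1),round(r['p'],2),onz(s,r['centre'],z))
pickle.dump(S,open('S.pkl','wb'))
E
```

```text
scene [ 1.222 -0.077  0.644] [-0.788 -0.006 -0.615]
scene handle [155.3 254.7] 0.92 [ 0.491 -0.447  0.027]
scene handle [275.7 310.4] 0.9 [ 0.651 -0.166  0.027]
scene handle [515.5 230.1] 0.56 [0.385 0.382 0.027]
scene bowl [238.5 317.5] 0.89 [ 0.661 -0.237  0.016]
scene bowl [174.4 242. ] 0.66 [ 0.431 -0.424  0.016]
scene eye [301.3 305.2] 0.91 [ 0.637 -0.117  0.027]
scene eye [135.8 267.6] 0.85 [ 0.534 -0.476  0.027]
scene disc [517.7 228.4] 0.74 [0.614 0.259 0.2  ]
scene mug_mid [340.8 306.7] 0.8 [ 0.656 -0.042  0.044]
scene jar_mid [332.7 250.5] 0.92 [ 0.488 -0.055  0.042]
scene tumbler_mid [245.4 252.3] 0.83 [ 0.504 -0.244  0.047]
top [ 0.486 -0.093  1.538] [ 0.068  0.014 -0.998]
top handle [360.6 213.9] 0.88 [ 0.651 -0.173  0.027]
top handle [479.2 281.9] 0.63 [ 0.48  -0.458  0.027]
top bowl [464.9 307.3] 0.65 [ 0.419 -0.423  0.016]
top bowl [390.2 212.5] 0.61 [ 0.655 -0.247  0.016]
top eye [337.3 219.6] 0.74 [ 0.638 -0.116  0.027]
top eye [484.5 260.5] 0.61 [ 0.532 -0.472  0.027]
top disc [174.6 217. ] 0.59 [0.633 0.242 0.2  ]
top mug_mid [305.  212.9] 0.8 [ 0.654 -0.037  0.044]
top jar_mid [312.7 282.7] 0.78 [ 0.485 -0.053  0.042]
top jar_mid [173.  216.1] 0.59 [0.652 0.285 0.042]
top tumbler_mid [392.7 275.3] 0.84 [ 0.499 -0.246  0.048]
```

View pics/top1.png

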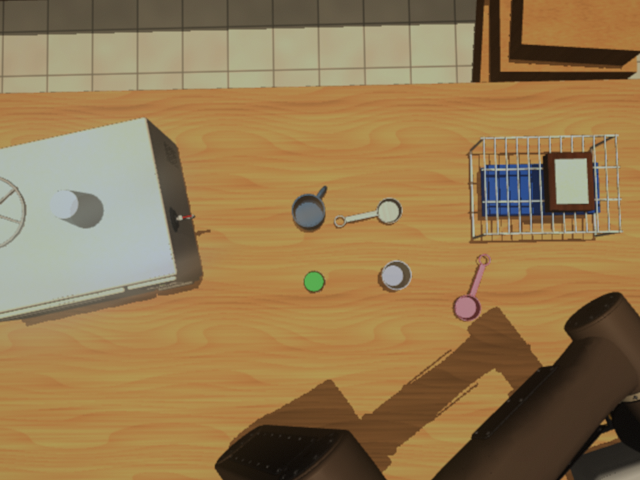

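The top view confirms the layout: cup handle at (362,216), eye at (340,221) next to the mug, pink cup at (470,290), and the hook at (180,217) sticking out from the slightly turned microwave side. The microwave's top edge runs from (149,119) to (177,277).

```bash
python3 - <<'E'
from h import *
import pickle
np.set_printoptions(precision=4,suppress=True)
S=pickle.load(open('S.pkl','rb')); s,t=S['scene'],S['top']
print('eye',tri([(s,(301.3,305.2)),(t,(337.3,219.6))])); print('handle',tri([(s,(275.7,310.4)),(t,(360.6,213.9))]));print('bowl',tri([(s,(238.5,317.5)),(t,(390.2,212.5))]))
print('disc',tri([(s,(517.7,228.4)),(t,(174.6,217))]))
a,b=onz(t,(149,119),.27),onz(t,(177,277),.27); print('edge',a,b,np.degrees(np.arctan2(*(b-a)[1::-1])))
a,b=onz(s,(487,158),.27),onz(s,(562,411),.0); print('scene corners',a,b)
o=ctrl.get_obs(); print(o)
for n,im in (('s',cv2.imread('pics/scene1.png')[190:270,470:570]),('t',cv2.imread('pics/top1.png')[180:260,140:240])):
    cv2.imwrite(f'pics/c_{n}.png',cv2.resize(im,None,fx=4,fy=4,interpolation=cv2.INTER_CUBIC))
cv2.imwrite('pics/c.png',np.hstack([cv2.imread('pics/c_s.png'),cv2.imread('pics/c_t.png')]))
E
```

```text
eye (array([ 0.6381, -0.1165,  0.0281]), [np.float64(0.0008343719592075581), np.float64(0.0008343719592075119)])
handle (array([ 0.6509, -0.1695,  0.0263]), [np.float64(0.00366741370224292), np.float64(0.003667413702242981)])
bowl (array([ 0.6546, -0.243 ,  0.0089]), [np.float64(0.004518865308092441), np.float64(0.004518865308092268)])
disc (array([0.633 , 0.2432, 0.2134]), [np.float64(0.004857765368987081), np.float64(0.004857765368987096)])
edge [0.832  0.2777 0.27  ] [0.501  0.2195 0.27  ] -170.02419590395792
scene corners [0.4897 0.2259 0.27  ] [0.8346 0.3086 0.    ]
{'clock': 1.1, 'joint_pos': array([-53.6811,  20.5447,   0.6811,  -0.0005, -70.1369, -16.5069]), 'qvel': array([ 0.0861,  0.0342, -0.0616,  0.0242, -0.0466, -0.0586]), 'tau': array([  0.0005, -58.2395,  29.33  ,   7.0025,   0.0124,  -0.    ]), 'tool_pos': array([ 0.2287, -0.635 ,  0.1951]), 'orientation': array([ 179.9994,    0.0004, -160.1882]), 'force': array([ 0.0448, -0.3728, -0.3784]), 'moment': array([-0.0075, -0.0172,  0.0279]), 'gripper_force': 0.0, 'opening': 0.08753666275564378}
```

View pics/c.png

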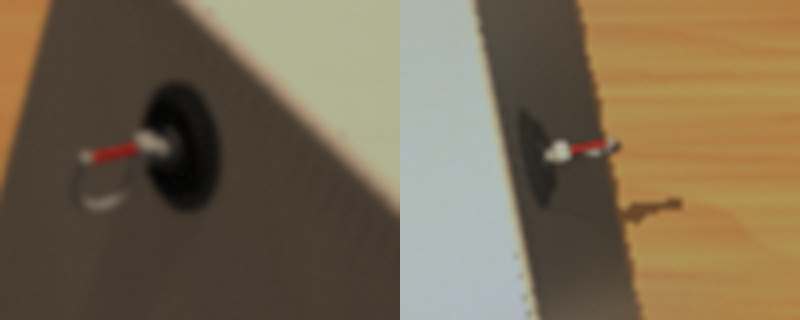

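```bash
python3 - <<'E'
from h import *
import pickle
np.set_printoptions(precision=4,suppress=True)
S=pickle.load(open('S.pkl','rb')); s,t=S['scene'],S['top']
D=tri([(s,(516.6,226.8)),(t,(173.5,219.5))]); N=tri([(s,(491.5,229.2)),(t,(193.3,216.5))]); H=tri([(s,(507,225.)),(t,(179,218.))])
print('disc',D,'nose',N,'hinge',H)
y=np.array([-.173,.985,0]); x=np.array([.985,.173,0]); 
for n,P in (('nose',N[0]),('hinge',H[0])): print(n,(P-D[0])@x,(P-D[0])@y,(P-D[0])[2])
a=np.array([.501,.2195]);print('disc to edge plane',(D[0][:2]-a)@y[:2], (N[0][:2]-a)@y[:2])
o=ctrl.get_obs();yaw=np.radians(o['orientation'][2])
# tool axes with roll 180: x=(c,s), y=(s,-c), z=-z
E
```

```text
disc (array([0.6273, 0.2448, 0.2126]), [np.float64(0.003780051586280687), np.float64(0.0037800515862808416)]) nose (array([0.6329, 0.2018, 0.2112]), [np.float64(0.0034365436311875625), np.float64(0.0034365436311876185)]) hinge (array([0.629 , 0.2294, 0.2174]), [np.float64(0.0014614208388988026), np.float64(0.0014614208388987764)])
nose -0.0018674662920129034 -0.043327949487101725 -0.0013931683104646264
hinge -0.0009727649073896063 -0.015452009744124138 0.00483385828556962
disc to edge plane 0.0030448718039358807 -0.040283077683165844
```

>>> carry_out(deltas=[[[-0.2,0.1,0,0,1],[-0.4,0.21,0,0,1],[-0.6,0.32,0,0,1],[-0.8,0.43,0,0,1],[-0.915,0.495,0,0,1]]])

```text
clock: 1.6
tool_pos: [0.3691, -0.4777, 0.1954]
orientation: [-180.0, 0.0, -160.1]
force: [0.2, -0.6, 0.1]
opening: 0.0877
gripper_force: 0.0
```

>>> carry_out(deltas=[[[-0.2,0.1,0,0,1],[-0.4,0.21,0,0,1],[-0.6,0.32,0,0,1],[-0.8,0.43,0,0,1],[-0.915,0.495,0,0,1]]])

```text
clock: 2.1
tool_pos: [0.5079, -0.3224, 0.1953]
orientation: [-180.0, 0.0, -160.1]
force: [-0.3, -0.1, 0.4]
opening: 0.088
gripper_force: 0.0
```

>>> carry_out(deltas=[[[-0.2,0.1,0,-0.022,1],[-0.4,0.21,0,-0.044,1],[-0.6,0.32,0,-0.066,1],[-0.8,0.43,0,-0.088,1],[-0.915,0.495,0,-0.11,1]]])

```text
clock: 2.6
tool_pos: [0.6465, -0.1669, 0.1948]
orientation: [-180.0, 0.0, -120.2]
force: [0.8, -0.6, 0.0]
opening: 0.0874
gripper_force: 0.0
```

>>> carry_out(deltas=[[[0,0,0,-0.022,0.4],[0,0,0,-0.044,0.4],[0,0,0,-0.066,0.4],[0,0,0,-0.088,0.4],[0,0,0,-0.109,0.4]]])

```text
clock: 3.1
tool_pos: [0.6446, -0.1694, 0.195]
orientation: [180.0, 0.0, -81.0]
force: [-0.3, -0.5, 0.7]
opening: 0.062
gripper_force: 0.0
```

```bash
cat >> h.py <<'E'
def axes(o):
    y=np.radians(o['orientation'][2]); return np.array([[np.cos(y),np.sin(y),0],[np.sin(y),-np.cos(y),0],[0,0,-1.]])
def delta(target,o): # world target -> scaled tool shift
    return axes(o)@(np.asarray(target)-o['tool_pos'])/.2
E
python3 - <<'E'
from h import *
np.set_printoptions(precision=4,suppress=True)
o=ctrl.get_obs(); print(o['clock'],o['tool_pos'],o['orientation'],o['opening'],o['joint_pos'])
s=ctrl.snapshot('wrist'); save(s,'w0'); print(ray(s,(320,240)))
for k,z in dict(handle=.027,bowl=.016,eye=.027,mug_mid=.044).items():
    for r in ctrl.spot_point(s,k)[:2]: print(k,np.round(r['centre'],1),round(r['p'],2),onz(s,r['centre'],z))
E
```

```text
3.1 [ 0.6446 -0.1694  0.195 ] [179.9959   0.0008 -81.0135] 0.062008325137549246 [  1.9979  19.7613  -0.4831  -0.0003 -69.7597   6.9887]
(array([ 0.6569, -0.2457,  0.3846]), array([-0.0726,  0.2867, -0.9557]))
handle [307.2 204.4] 0.65 [ 0.6474 -0.1712  0.027 ]
bowl [305.5 123.9] 0.9 [ 0.6602 -0.2429  0.016 ]
eye [309.8 262.4] 0.88 [ 0.6358 -0.114   0.027 ]
mug_mid [274.7 332.1] 0.79 [ 0.6598 -0.0418  0.044 ]
```

View pics/w0.png

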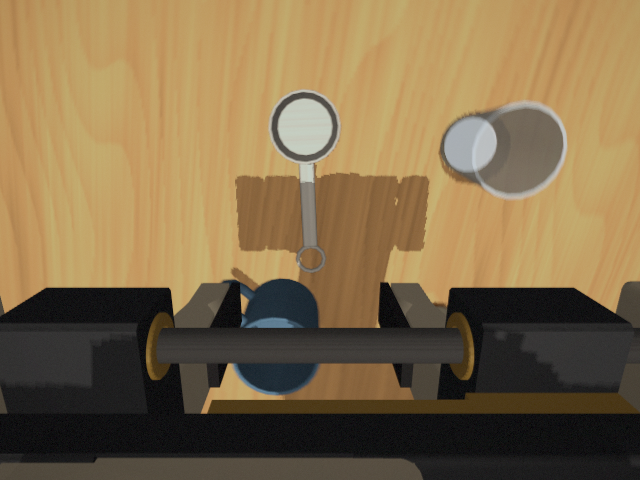

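The wrist view shows the cup right below the gripper: bowl at (305,126), eye at (311,259), with the handle in line with tool x. Going down on the handle.

>>> carry_out(deltas=[[[0,-0.014,0.18,0,0.4],[0.005,-0.014,0.36,0,0.4],[0.005,-0.014,0.54,0,0.4],[0.005,-0.014,0.7,0,0.4],[0.005,-0.014,0.8,0,0.4]]])

```text
clock: 3.85
tool_pos: [0.646, -0.17, 0.0322]
orientation: [179.8, 0.0, -81.5]
force: [0.1, -0.4, 0.0]
opening: 0.0614
gripper_force: 0.0
```

>>> carry_out(deltas=[[[0,0,0.06,0,0.4],[0,0,0.1,0,0.4],[0,0,0.13,0,0.4],[0,0,0.135,0,0.4],[0,0,0.135,0,0.0]]])

```text
clock: 4.35
tool_pos: [0.648, -0.1701, 0.0088]
orientation: [-179.9, -0.0, -81.4]
force: [0.2, 0.3, 0.3]
opening: 0.0579
gripper_force: 0.0
```

>>> carry_out(deltas=[[[0,0,0,0,-0.5],[0,0,0,0,-1],[0,0,0,0,-1],[0,0,0,0,-1],[0,0,0,0,-1]]])

```text
clock: 4.85
tool_pos: [0.6475, -0.1701, 0.0082]
orientation: [-180.0, 0.0, -81.4]
force: [-0.8, 0.4, -0.2]
opening: 0.0194
gripper_force: 0.0
```

>>> carry_out(deltas=[[[0,0,0,0,-1],[0,0,0,0,-1],[0,0,-0.02,0,-1],[0,0,-0.06,0,-1],[0,0,-0.12,0,-1]]])

```text
clock: 5.35
tool_pos: [0.6472, -0.1701, 0.0324]
orientation: [179.9, 0.0, -81.4]
force: [0.0, -0.1, -0.1]
opening: 0.0005
gripper_force: 0.0
```

```bash
python3 - <<'E'
from h import *
np.set_printoptions(precision=4,suppress=True)
o=ctrl.get_obs(); print(o['clock'],o['tool_pos'],o['orientation'],o['opening'],o['gripper_force'])
s=ctrl.snapshot('wrist'); save(s,'w1')
t=ctrl.snapshot('scene');save(t,'s1')
for c in(s,t):
  for k,z in dict(handle=.027,bowl=.016,eye=.027,mug_mid=.044).items():
    for r in ctrl.spot_point(c,k)[:2]: print(k,np.round(r['centre'],1),round(r['p'],2),onz(c,r['centre'],z))
a=cv2.resize(cv2.imread('pics/w1.png'),(400,300));b=cv2.imread('pics/s1.png')[150:450,150:550]
cv2.imwrite('pics/m.png',np.hstack([a,b]))
E
```

```text
5.35 [ 0.6472 -0.1701  0.0324] [179.9467   0.0073 -81.3506] 0.0005091034263908764 0.0
handle [312.5 267. ] 0.83 [ 0.6461 -0.1721  0.027 ]
bowl [305.2 132.8] 0.71 [ 0.6603 -0.2405  0.016 ]
eye [304.  131.5] 0.6 [ 0.661  -0.2413  0.027 ]
handle [273.6 309. ] 0.87 [ 0.648  -0.1701  0.027 ]
handle [156.1 253.9] 0.77 [ 0.488  -0.4465  0.027 ]
bowl [237.7 321. ] 0.84 [ 0.6695 -0.2368  0.016 ]
bowl [176.3 239.3] 0.72 [ 0.4206 -0.4223  0.016 ]
eye [302.5 303.2] 0.9 [ 0.6318 -0.1153  0.027 ]
eye [139.8 272.2] 0.67 [ 0.5484 -0.4621  0.027 ]
mug_mid [340.2 305.7] 0.59 [ 0.6532 -0.0431  0.044 ]
```

View pics/m.png

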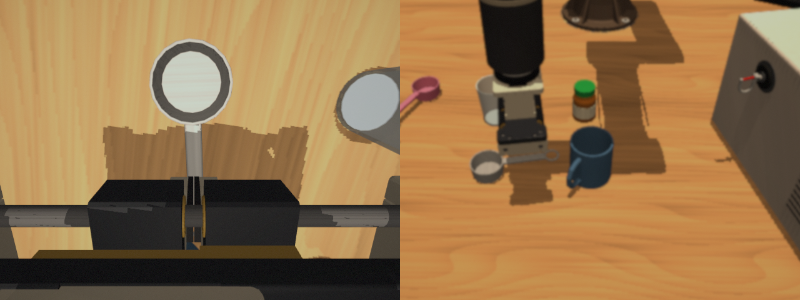

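The left half (wrist) shows the fingers closed over the handle near (193,180). The right half (scene) shows the bowl at (487,166) with the gripper above it. I can't tell from this whether the handle is held, so I'll raise it a bit and check the readings.

>>> carry_out(deltas=[[[0,0,-0.1,0,-1],[0,0,-0.2,0,-1],[0,0,-0.3,0,-1],[0,0,-0.35,0,-1],[0,0,-0.35,0,-1]]])

```text
clock: 6.35
tool_pos: [0.6484, -0.1701, 0.1035]
orientation: [-179.9, -0.0, -81.3]
force: [-0.1, -0.3, 0.3]
opening: 0.0004
gripper_force: 0.0
```

```bash
python3 - <<'E'
from h import *
np.set_printoptions(precision=4,suppress=True)
o=ctrl.get_obs(); print(o['clock'],o['tool_pos'],o['orientation'],o['opening'],o['gripper_force'],o['force'])
s=ctrl.snapshot('wrist'); save(s,'w2')
t=ctrl.snapshot('scene');save(t,'s2')
for c in(s,t):
  for k,z in dict(handle=.027,bowl=.016,eye=.027,mug_mid=.044).items():
    for r in ctrl.spot_point(c,k)[:2]: print(k,np.round(r['centre'],1),round(r['p'],2),onz(c,r['centre'],z))
a=cv2.resize(cv2.imread('pics/w2.png'),(400,300));b=cv2.imread('pics/s2.png')[150:450,150:550]
cv2.imwrite('pics/m2.png',np.hstack([a,b]))
E
```

```text
6.35 [ 0.6484 -0.1701  0.1035] [-179.8529   -0.0284  -81.3376] 0.0003960253028283145 0.0 [-0.125  -0.3257  0.3296]
handle [311.5 233.5] 0.71 [ 0.6475 -0.1704  0.027 ]
bowl [309.2 126.8] 0.94 [ 0.6602 -0.2429  0.016 ]
handle [274.4 308.9] 0.85 [ 0.6477 -0.1686  0.027 ]
handle [156.4 252.3] 0.61 [ 0.4824 -0.4476  0.027 ]
bowl [236.5 318.4] 0.9 [ 0.6631 -0.2401  0.016 ]
bowl [179.  236.4] 0.72 [ 0.4093 -0.419   0.016 ]
eye [300.5 303.3] 0.92 [ 0.6321 -0.1192  0.027 ]
eye [139.8 270. ] 0.84 [ 0.5416 -0.4645  0.027 ]
mug_mid [343.  307.7] 0.67 [ 0.6582 -0.038   0.044 ]
```

View pics/m2.png

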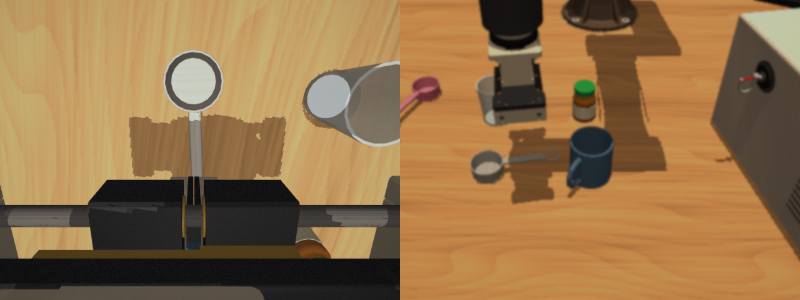

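The grasp missed. The cup is still on the table, with its bowl at (193,80) in the wrist half and (487,165) in the scene half, and it has not moved. Retrying, and this time waiting for the fingers to finish closing.

>>> carry_out(deltas=[[[0,0,0,0,0.2],[0,0,0,0,0.2],[0,0,0,0,0.2],[0,0,0,0,0.2],[0,0,0,0,0.2]]])

```text
clock: 7.35
tool_pos: [0.6475, -0.1701, 0.1021]
orientation: [-180.0, -0.0, -81.3]
force: [-0.6, 0.2, 1.1]
opening: 0.0349
gripper_force: 0.0
```

>>> carry_out(deltas=[[[0,0,0.15,0,0.2],[0,0,0.3,0,0.2],[0,0,0.4,0,0.2],[0,0,0.46,0,0.2],[0,0,0.475,0,0.2]]])

```text
clock: 7.85
tool_pos: [0.6467, -0.1701, 0.0056]
orientation: [179.9, 0.0, -81.3]
force: [-0.1, -0.1, -0.4]
opening: 0.0522
gripper_force: 0.0
```

>>> carry_out(deltas=[[[0,0,0,0,-1],[0,0,0,0,-1],[0,0,0,0,-1],[0,0,0,0,-1],[0,0,0,0,-1]]])

```text
clock: 8.35
tool_pos: [0.6478, -0.1701, 0.0077]
orientation: [-179.9, -0.0, -81.3]
force: [-1.0, -0.2, 0.0]
opening: 0.0186
gripper_force: 0.0
```

>>> carry_out(deltas=[[[0,0,0,0,-1],[0,0,0,0,-1],[0,0,0,0,-1]]])

```text
clock: 8.65
tool_pos: [0.6475, -0.1701, 0.0071]
orientation: [180.0, 0.0, -81.4]
force: [0.3, 0.2, -0.3]
opening: 0.0006
gripper_force: 0.0
```

```bash
python3 - <<'E'
from h import *
s=ctrl.snapshot('wrist'); save(s,'w3')
t=ctrl.snapshot('scene');save(t,'s3')
print(proj(t,np.array([.6475,-.17,.0071])),proj(t,np.array([.6475,-.17,.026])),proj(s,np.array([.6475,-.17,.0071])),proj(s,np.array([.6475,-.17,.027])))
print(ray(s,(320,240)))
a=cv2.imread('pics/w3.png')[150:450,120:520];b=cv2.resize(cv2.imread('pics/s3.png')[230:350,200:360],(400,300),interpolation=cv2.INTER_CUBIC)
cv2.imwrite('pics/m3.png',np.hstack([a,b]))
E
```

```text
[274.27557337 315.89743881] [273.6929518  309.18177496] [309.91905788 274.19063176] [309.9542541  289.95869848]
(array([ 0.65929152, -0.24642292,  0.19666467]), array([-0.07094625,  0.28715486, -0.955662  ]))
```

View pics/m3.png

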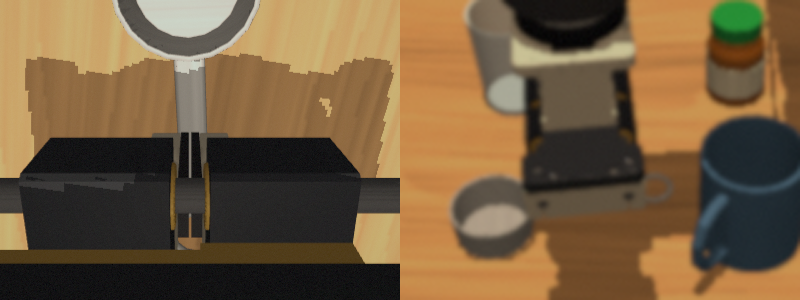

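```bash
python3 - <<'E'
from h import *
import pickle
np.set_printoptions(precision=1,suppress=True)
t=pickle.load(open('S.pkl','rb'))['scene']
T=np.array([.648,-.17,.1035]); tx=np.array([.15,-.989,0]); ty=np.array([-.989,-.15,0])
print('s2 tip',proj(t,T),'body front bottom',[proj(t,T-ty*.0965+tx*a+[0,0,.066]) for a in(-.039,.039)])
s=ctrl.snapshot('wrist'); T=ctrl.get_obs()['tool_pos']; print(s['camera_matrix'][0][0])
for h in(0,.01,.02,.03,.04): print(h,[proj(s,T+tx*a+ty*b+[0,0,h]) for a in(.0095,-.0095) for b in (-.021,.021)])
cv2.imwrite('pics/s2c.png',np.hstack([cv2.resize(cv2.imread('pics/s2.png')[220:310,220:340],(400,300),interpolation=3),cv2.resize(cv2.imread('pics/w0.png')[240:480,160:480],(400,300))]))
E
```

```text
s2 tip [271.1 279.8] body front bottom [array([296.7, 288.7]), array([246. , 293.5])]
385.7852618139747
0 [array([269.6, 257. ]), array([350.2, 257. ]), array([270.6, 290.5]), array([349.1, 290.5])]
0.01 [array([267.6, 263.8]), array([352.2, 263.8]), array([268.7, 298.7]), array([351. , 298.7])]
0.02 [array([265.4, 271.3]), array([354.5, 271.3]), array([266.7, 307.8]), array([353.2, 307.8])]
0.03 [array([262.9, 279.6]), array([357. , 279.6]), array([264.3, 317.8]), array([355.5, 317.8])]
0.04 [array([260.2, 288.9]), array([359.8, 289. ]), array([261.8, 329. ]), array([358.1, 329. ])]
```

View pics/s2c.png

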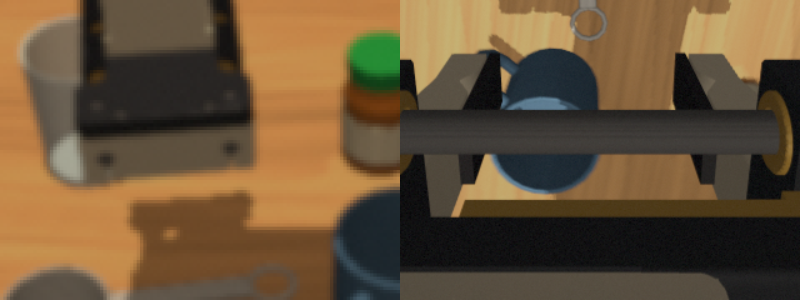

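Two checks agree that the fingers really end about 31 mm above the reported TCP: the fingertip row and pad gap in the wrist view, and the body's edge in the scene view (row 274 seen, about 291 predicted). That is why they closed above the handle. I'll open, go about 28 mm lower while watching the force, and close.

>>> carry_out(deltas=[[[0,0,0,0,0.1],[0,0,0,0,0.1],[0,0,0,0,0.1],[0,0,0,0,0.1],[0,0,0,0,0.1]]])

```text
clock: 9.3
tool_pos: [0.6475, -0.1701, 0.0071]
orientation: [180.0, 0.0, -81.3]
force: [-0.8, -0.3, -0.4]
opening: 0.0348
gripper_force: 0.0
```

>>> carry_out(deltas=[[[0,0,0,0,0.1],[0,0,0.03,0,0.1],[0,0,0.06,0,0.1],[0,0,0.08,0,0.1],[0,0,0.1,0,0.1]]])

```text
clock: 9.8
tool_pos: [0.6472, -0.1701, -0.0137]
orientation: [180.0, 0.0, -81.3]
force: [-0.1, -0.1, 1.2]
opening: 0.0483
gripper_force: 0.0
```

>>> carry_out(deltas=[[[0,0,0.02,0,0.1],[0,0,0.03,0,0.1],[0,0,0.04,0,0.1],[0,0,0.04,0,0.1]]])

```text
clock: 10.2
tool_pos: [0.6474, -0.1701, -0.0212]
orientation: [180.0, 0.0, -81.3]
force: [-0.1, -1.5, 0.7]
opening: 0.0481
gripper_force: 0.0
```

>>> carry_out(deltas=[[[0,0,0,0,-1],[0,0,0,0,-1],[0,0,0,0,-1],[0,0,0,0,-1],[0,0,0,0,-1]]])

```text
clock: 10.7
tool_pos: [0.6476, -0.1701, -0.0208]
orientation: [-180.0, -0.0, -81.3]
force: [1.1, 0.1, -0.5]
opening: 0.0135
gripper_force: 16.0
```

>>> carry_out(deltas=[[[0,0,0,0,-1],[0,0,0,0,-1]]])

```text
clock: 10.9
tool_pos: [0.6475, -0.1701, -0.0209]
orientation: [-180.0, -0.0, -81.3]
force: [-0.0, 0.6, 0.6]
opening: 0.0132
gripper_force: 29.9
```

Gripped: opening 13.2 mm, pad force 30 N. Lifting straight up.

>>> carry_out(deltas=[[[0,0,-0.1,0,-1],[0,0,-0.25,0,-1],[0,0,-0.45,0,-1],[0,0,-0.65,0,-1],[0,0,-0.85,0,-1]]])

```text
clock: 11.4
tool_pos: [0.647, -0.17, 0.1503]
orientation: [180.0, 0.0, -81.4]
force: [0.4, 0.7, -2.0]
opening: 0.0137
gripper_force: 29.9
```

>>> carry_out(deltas=[[[0,0,-0.2,0,-1],[0,0,-0.35,0,-1],[0,0,-0.45,0,-1],[0,0,-0.5,0,-1],[0,0,-0.5,0,-1]]])

```text
clock: 11.9
tool_pos: [0.648, -0.1701, 0.2501]
orientation: [-179.9, -0.0, -81.3]
force: [-0.1, -0.4, -1.7]
opening: 0.0134
gripper_force: 29.9
```

```bash
python3 - <<'E'
from h import *
np.set_printoptions(precision=4,suppress=True)
o=ctrl.get_obs(); print(o['clock'],o['tool_pos'],o['orientation'],o['opening'],o['gripper_force'],o['force'])
z=o['tool_pos'][2]+.0479
S={n:ctrl.snapshot(n) for n in('scene','wrist','top')}
for n,s in S.items():
  save(s,n+'4')
  for k in ('eye','bowl','disc'):
    for r in ctrl.spot_point(s,k)[:2]: print(n,k,np.round(r['centre'],1),round(r['p'],2),onz(s,r['centre'],z if k!='bowl' else z-.011))
E
```

```text
11.9 [ 0.648  -0.1701  0.2501] [-179.8872   -0.0106  -81.3459] 0.013412432325859433 29.90559071302414 [-0.1237 -0.413  -1.7204]
scene eye [295.8 182.6] 0.79 [ 0.6334 -0.1204  0.298 ]
scene eye [137.1 269.7] 0.7 [ 0.84   -0.2978  0.298 ]
scene bowl [177.2 238.9] 0.81 [ 0.7656 -0.2725  0.287 ]
scene bowl [216.2 200.7] 0.75 [ 0.6706 -0.2392  0.287 ]
scene disc [514.5 227.9] 0.66 [0.7474 0.1807 0.298 ]
wrist bowl [306.6 132.5] 0.8 [ 0.6596 -0.2421  0.287 ]
top eye [340.  206.2] 0.9 [ 0.6379 -0.1176  0.298 ]
top eye [482.7 259.4] 0.77 [ 0.5258 -0.4006  0.298 ]
top bowl [466.5 306. ] 0.9 [ 0.4331 -0.3679  0.287 ]
top disc [172.5 216.6] 0.43 [0.6229 0.2216 0.298 ]
```

>>> carry_out(deltas=[[[-0.1,-0.015,0,0,-1],[-0.25,-0.035,0,0,-1],[-0.45,-0.06,0,0,-1],[-0.65,-0.085,0,0,-1],[-0.85,-0.11,0,0,-1]]])

```text
clock: 13.0
tool_pos: [0.6436, 0.0026, 0.2492]
orientation: [-180.0, 0.0, -81.4]
force: [1.0, -0.4, -0.7]
opening: 0.0135
gripper_force: 29.9
```

>>> carry_out(deltas=[[[-0.2,-0.03,0,0,-1],[-0.4,-0.06,0,-0.001,-1],[-0.58,-0.08,0,-0.002,-1],[-0.68,-0.1,0,-0.0038,-1],[-0.725,-0.105,0,-0.0038,-1]]])

```text
clock: 13.5
tool_pos: [0.6426, 0.1497, 0.2489]
orientation: [180.0, 0.0, -79.8]
force: [-0.1, 0.9, -0.8]
opening: 0.0138
gripper_force: 29.9
```

>>> carry_out(deltas=[[[0,0,0.04,0,-1],[0,0,0.1,0,-1],[0,0,0.15,0,-1],[0,0,0.18,0,-1],[0,0,0.18,0,-1]]])

```text
clock: 14.0
tool_pos: [0.6421, 0.1467, 0.2115]
orientation: [179.9, -0.0, -80.0]
force: [0.0, 0.9, -1.1]
opening: 0.0132
gripper_force: 29.9
```

```bash
python3 - <<'E'
from h import *
np.set_printoptions(precision=4,suppress=True)
o=ctrl.get_obs(); print(o['clock'],o['tool_pos'],o['orientation'],o['opening'],o['gripper_force'],o['force'])
z=o['tool_pos'][2]+.0479
S={n:ctrl.snapshot(n) for n in('scene','wrist','top')}
for n,s in S.items():
  save(s,n+'5')
  for k in ('eye','bowl','disc'):
    for r in ctrl.spot_point(s,k)[:2]: print(n,k,np.round(r['centre'],1),round(r['p'],2),onz(s,r['centre'],z if k!='bowl' else z-.011))
  e=o['tool_pos']-axes(o)[0]*.052+[0,0,.0479]; print('pred eye',e,proj(s,e),'pred nose',proj(s,np.array([.6329,.2018,.2112])))
a=cv2.imread('pics/scene5.png')[170:270,440:560];b=cv2.imread('pics/top5.png')[165:265,130:250]
f=lambda i:cv2.resize(i,(400,333),interpolation=cv2.INTER_CUBIC)
cv2.imwrite('pics/m5.png',np.hstack([f(a),f(b)]))
E
```

```text
14.0 [0.6421 0.1467 0.2115] [179.8669  -0.0321 -80.0485] 0.013161195712686159 29.905773103237152 [ 0.0127  0.8841 -1.0892]
scene eye [138.7 271.1] 0.69 [ 0.8001 -0.3193  0.2594]
scene bowl [417.6 220.4] 0.72 [0.6621 0.0717 0.2484]
scene disc [517.  228.5] 0.65 [0.6959 0.2127 0.2594]
pred eye [0.6331 0.1979 0.2594] [494.1315 205.2087] pred nose [489.2973 229.2288]
wrist bowl [309.3 136.6] 0.81 [0.6552 0.0765 0.2484]
pred eye [0.6331 0.1979 0.2594] [311.1815 420.5729] pred nose [309.8691 363.6848]
top eye [481.7 261.1] 0.96 [ 0.5236 -0.408   0.2594]
top bowl [247.8 202. ] 0.92 [0.6564 0.0751 0.2484]
top bowl [467.3 308.2] 0.65 [ 0.427  -0.3779  0.2484]
top disc [176.4 217.6] 0.49 [0.6249 0.2232 0.2594]
pred eye [0.6331 0.1979 0.2594] [188.4751 213.4966] pred nose [191.7326 216.0706]
```

View pics/m5.png

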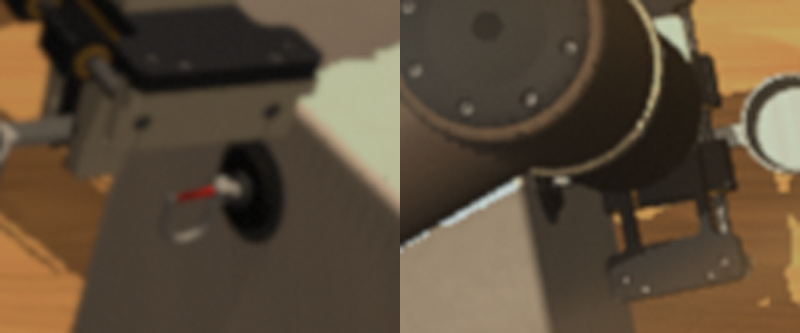

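The left half (scene) shows the hook clear below the gripper: nose near (168,200), gate red, disc at (255,190). The eye is hidden behind the gripper body in both halves, so I'll refine the nose position from the red gate's pixels in the saved pictures.

```bash
python3 - <<'E'
from h import *
import pickle
np.set_printoptions(precision=4,suppress=True)
S=pickle.load(open('S.pkl','rb')); s,t=S['scene'],S['top']
def red(f,r,c):
    im=cv2.imread(f'pics/{f}.png').astype(float)[r[0]:r[1],c[0]:c[1]]
    w=im[...,2]-np.maximum(im[...,0],im[...,1]); w=np.where(w>25,w,0)
    # keep biggest saturated blob, exclude wood by hue (G close to B)
    w=np.where(im[...,1]-im[...,0]<20,w,0)
    yy,xx=np.mgrid[r[0]:r[1],c[0]:c[1]]; W=w.sum(); m=np.array([(xx*w).sum(),(yy*w).sum()])/W
    ys,xs=np.nonzero(w); return m,(xs.min()+c[0],xs.max()+c[0],ys.min()+r[0],ys.max()+r[0],len(xs))
Sc=[red(f,(215,245),(480,520)) for f in('scene1','s1','s2','s3','scene4','scene5')]
To=[red(f,(208,226),(176,200)) for f in('top1','top4')]
for q in Sc+To: print(q)
a=np.mean([q[0] for q in Sc],0);b=np.mean([q[0] for q in To],0)
G,r=tri([(s,a),(t,b)]);print('gate mid',G,r)
y=np.array([-.1736,.985,0]);x=np.array([.985,.1736,0])
n=G-y*.0145-[0,0,.0015];print('nose',n)
for z in(.209,.2125,.216): print(onz(t,b,z)[:2])
# scene ray: y at given x
c,d=ray(s,a); 
for X in(.627,.631,.635): print('scene',c+d*(X-c[0])/d[0])
E
```

```text
(array([498.2174, 227.67  ]), (np.int64(492), np.int64(504), np.int64(225), np.int64(230), 55))
(array([498.2034, 227.7083]), (np.int64(492), np.int64(504), np.int64(225), np.int64(231), 59))
(array([498.1702, 227.697 ]), (np.int64(492), np.int64(504), np.int64(225), np.int64(231), 58))
(array([498.1629, 227.7225]), (np.int64(492), np.int64(504), np.int64(225), np.int64(231), 60))
(array([498.187 , 227.6904]), (np.int64(492), np.int64(504), np.int64(225), np.int64(231), 56))
(array([499.0542, 227.6119]), (np.int64(493), np.int64(504), np.int64(225), np.int64(230), 48))
(array([186.5651, 216.1301]), (np.int64(182), np.int64(191), np.int64(214), np.int64(218), 27))
(array([186.3055, 216.2259]), (np.int64(182), np.int64(191), np.int64(215), np.int64(218), 28))
gate mid [0.633  0.2142 0.2146] [np.float64(0.0016799992584523545), np.float64(0.0016799992584524595)]
nose [0.6355 0.1999 0.2131]
[0.6331 0.2138]
[0.6327 0.213 ]
[0.6323 0.2122]
scene [0.627  0.219  0.2103]
scene [0.631  0.217  0.2132]
scene [0.635  0.215  0.2161]
```

>>> carry_out(deltas=[[[0.012,-0.012,0,0,-1],[0.012,-0.012,0.06,0,-1],[0.012,-0.012,0.12,0,-1],[0.012,-0.012,0.16,0,-1],[0.012,-0.012,0.16,0,-1]]])

```text
clock: 15.1
tool_pos: [0.6443, 0.1454, 0.1786]
orientation: [179.8, -0.0, -80.0]
force: [0.0, 0.1, -0.9]
opening: 0.0135
gripper_force: 29.9
```

>>> carry_out(deltas=[[[0,0,0.01,0,-1],[0,0,0.02,0,-1],[0,0,0.02,0,-1]]])

```text
clock: 15.4
tool_pos: [0.6454, 0.1459, 0.1771]
orientation: [-180.0, 0.0, -80.0]
force: [-0.9, 0.6, -0.4]
opening: 0.0134
gripper_force: 29.9
```

>>> carry_out(deltas=[[[0,0,0.01,0,-1],[0,0,0.02,0,-1],[0,0,0.02,0,-1]]])

```text
clock: 15.7
tool_pos: [0.6452, 0.1458, 0.1728]
orientation: [180.0, -0.0, -80.0]
force: [-0.4, -0.6, -0.6]
opening: 0.0134
gripper_force: 29.9
```

```bash
python3 - <<'E'
from h import *
np.set_printoptions(precision=4,suppress=True)
o=ctrl.get_obs(); print(o['clock'],o['tool_pos'],o['orientation'],o['force'],o['moment']); print('eye',o['tool_pos']-axes(o)[0]*.052+[0,0,.0479])
E
```

```text
15.7 [0.6452 0.1458 0.1728] [179.9739  -0.0019 -79.9805] [-0.3977 -0.6292 -0.618 ] [0.083  0.1598 0.0093]
eye [0.6362 0.197  0.2207]
```

>>> carry_out(deltas=[[[0,0,0.005,0,-1],[0,0,0.01,0,-1],[0,0,0.01,0,-1]]])

```text
clock: 16.0
tool_pos: [0.6453, 0.1458, 0.1709]
orientation: [180.0, -0.0, -80.0]
force: [0.0, -0.1, -0.5]
opening: 0.0136
gripper_force: 29.9
```

>>> carry_out(deltas=[[[0,0,0.005,0,-1],[0,0,0.01,0,-1],[0,0,0.01,0,-1]]])

```text
clock: 16.3
tool_pos: [0.6453, 0.1458, 0.1689]
orientation: [180.0, -0.0, -80.0]
force: [0.1, -0.5, -1.2]
opening: 0.0135
gripper_force: 29.9
```

>>> carry_out(deltas=[[[0,0,0.005,0,-1],[0,0,0.01,0,-1],[0,0,0.01,0,-1]]])

```text
clock: 16.6
tool_pos: [0.6456, 0.1459, 0.1672]
orientation: [-180.0, 0.0, -80.0]
force: [-1.4, -1.0, 0.7]
opening: 0.0136
gripper_force: 29.9
```

```bash
cat > st.py <<'E'
from h import *
import time
np.set_printoptions(precision=4,suppress=True)
o=ctrl.get_obs(); R=axes(o)
print(o['clock'],'eye',o['tool_pos']-R[0]*.052+[0,0,.0479],'F out/side/up',np.round([o['force']@R[0],-o['force']@R[1],o['force'][2]],2),'M',o['moment'], o['gripper_force'])
n=np.array([.6355,.1999,.2125])
e=o['tool_pos']-R[0]*.052+[0,0,.0479]-n; print('eye-nose side %.4f wallward %.4f up %.4f'%(-e@R[1],-e@R[0],e[2]))
s=ctrl.snapshot('scene'); im=s['color'].astype(float)[205:255,475:525]
w=im[...,0]-np.maximum(im[...,1],im[...,2]); w=np.where((w>25)&(im[...,1]-im[...,2]<20),w,0)
ys,xs=np.nonzero(w); W=w.sum(); 
if W: print('red centroid',(xs*w[ys,xs]).sum()/W+475,(ys*w[ys,xs]).sum()/W+205,len(xs),'slope',np.polyfit(xs,ys,1,w=w[ys,xs])[0])
E
python3 st.py
```

```text
16.6 eye [0.6365 0.1971 0.2151] F out/side/up [ 0.78 -1.56  0.66] M [ 0.1127  0.1794 -0.0072] 29.905642569065094
eye-nose side 0.0005 wallward -0.0030 up 0.0026
```

>>> carry_out(deltas=[[[0,0,0.005,0,-1],[0,0,0.01,0,-1],[0,0,0.01,0,-1],[0,0,0.01,0,-1]]])

```text
clock: 17.05
tool_pos: [0.6455, 0.1459, 0.1651]
orientation: [-180.0, 0.0, -80.0]
force: [-0.6, 0.7, 1.5]
opening: 0.0137
gripper_force: 29.9
```

```bash
python3 st.py; python3 - <<'E'
from h import *
s=ctrl.snapshot('scene'); save(s,'s7'); s=ctrl.snapshot('top'); save(s,'t7')
E
```

```text
17.05 eye [0.6365 0.1971 0.213 ] F out/side/up [-0.82 -0.45  1.45] M [0.3146 0.2145 0.0377] 29.905770421028137
eye-nose side 0.0005 wallward -0.0029 up 0.0005
```

>>> carry_out(deltas=[[[0,0,0.005,0,-1],[0,0,0.005,0,-1],[0,0,0.005,0,-1]]])

```text
clock: 17.5
tool_pos: [0.6454, 0.1459, 0.164]
orientation: [180.0, 0.0, -80.0]
force: [0.3, 0.4, 1.0]
opening: 0.0134
gripper_force: 29.9
```

```bash
python3 st.py
```

```text
17.5 eye [0.6364 0.1971 0.2119] F out/side/up [-0.38  0.32  1.02] M [ 0.3707  0.1958 -0.0162] 29.905803501605988
eye-nose side 0.0004 wallward -0.0029 up -0.0006
```

>>> carry_out(deltas=[[[0,0,0.005,0,-1],[0,0,0.01,0,-1],[0.005,0,0.015,0,-1],[0.01,0,0.015,0,-1],[0.01,0,0.015,0,-1]]])

```text
clock: 18.05
tool_pos: [0.6456, 0.1435, 0.1609]
orientation: [180.0, -0.0, -80.0]
force: [-0.1, -1.5, 0.8]
opening: 0.0133
gripper_force: 29.9
```

```bash
python3 st.py
```

```text
18.05 eye [0.6366 0.1947 0.2088] F out/side/up [ 1.47 -0.38  0.84] M [-0.1168  0.2442 -0.0007] 29.91929054260254
eye-nose side 0.0002 wallward -0.0053 up -0.0037
```

>>> carry_out(deltas=[[[0.003,0,0,0,-1],[0.005,0,0,0,-1],[0.005,0,0,0,-1]]])

```text
clock: 18.4
tool_pos: [0.646, 0.1429, 0.1611]
orientation: [-180.0, 0.0, -80.0]
force: [-0.5, 0.4, 1.2]
opening: 0.0137
gripper_force: 29.9
```

```bash
python3 st.py
```

```text
18.4 eye [0.6369 0.1941 0.209 ] F out/side/up [-0.45 -0.41  1.25] M [0.1098 0.2609 0.0522] 29.919443428516388
eye-nose side 0.0004 wallward -0.0060 up -0.0035
```

>>> carry_out(deltas=[[[0.003,0,0,0,-1],[0.005,0,0,0,-1],[0.005,0,0,0,-1]]])

```text
clock: 18.75
tool_pos: [0.6461, 0.1425, 0.1611]
orientation: [-180.0, 0.0, -80.0]
force: [-0.6, 3.1, 0.8]
opening: 0.0134
gripper_force: 29.9
```

```bash
python3 st.py
```

```text
18.75 eye [0.6371 0.1937 0.209 ] F out/side/up [-3.18 -0.07  0.77] M [1.397  0.5385 0.0413] 29.91959184408188
eye-nose side 0.0005 wallward -0.0064 up -0.0035
```

Contact with the nose felt at about 3 N. Sliding down along it in small steps.

>>> carry_out(deltas=[[[0,0,0.005,0,-1],[0,0,0.01,0,-1],[0,0,0.01,0,-1]]])

```text
clock: 19.1
tool_pos: [0.646, 0.1423, 0.1589]
orientation: [180.0, 0.0, -80.0]
force: [-1.7, 4.9, 1.1]
opening: 0.0136
gripper_force: 30.0
```

```bash
python3 st.py
```

```text
19.1 eye [0.6369 0.1935 0.2068] F out/side/up [-5.1  -0.82  1.1 ] M [2.0197 0.8338 0.0776] 29.989384710788727
eye-nose side 0.0003 wallward -0.0066 up -0.0057
```

>>> carry_out(deltas=[[[0,0,0.005,0,-1],[0,0,0.01,0,-1],[0,0,0.01,0,-1]]])

```text
clock: 19.45
tool_pos: [0.646, 0.1422, 0.1569]
orientation: [180.0, 0.0, -80.0]
force: [-1.9, 4.8, 1.5]
opening: 0.0137
gripper_force: 30.0
```

```bash
python3 st.py
```

```text
19.45 eye [0.6369 0.1934 0.2048] F out/side/up [-5.03 -1.    1.45] M [2.063  0.8643 0.0343] 29.996901154518127
eye-nose side 0.0003 wallward -0.0066 up -0.0077
```

>>> carry_out(deltas=[[[-0.002,0.003,0.005,0,-1],[-0.002,0.004,0.01,0,-1],[-0.002,0.004,0.01,0,-1]]])

```text
clock: 19.8
tool_pos: [0.6454, 0.1422, 0.155]
orientation: [-180.0, 0.0, -80.0]
force: [-1.2, 4.2, 2.3]
opening: 0.0138
gripper_force: 30.0
```

```bash
python3 st.py
```

```text
19.8 eye [0.6364 0.1935 0.2029] F out/side/up [-4.32 -0.41  2.31] M [1.8113 0.4836 0.0395] 29.998132288455963
eye-nose side -0.0003 wallward -0.0065 up -0.0096
```

>>> carry_out(deltas=[[[0,0,0.005,0,-1],[0,0,0.01,0,-1],[0,0,0.01,0,-1]]])

```text
clock: 20.15
tool_pos: [0.6453, 0.1423, 0.153]
orientation: [-180.0, 0.0, -80.0]
force: [-1.6, 4.9, 2.4]
opening: 0.0137
gripper_force: 30.0
```

```bash
python3 st.py
```

```text
20.15 eye [0.6363 0.1936 0.2009] F out/side/up [-5.14 -0.71  2.41] M [ 2.1017  0.5227 -0.002 ] 29.99975323677063
eye-nose side -0.0003 wallward -0.0064 up -0.0116
```

>>> carry_out(deltas=[[[-0.002,0.002,0.005,0,-1],[-0.002,0.002,0.01,0,-1],[-0.002,0.002,0.01,0,-1]]])

```text
clock: 20.5
tool_pos: [0.6449, 0.1425, 0.151]
orientation: [-180.0, 0.0, -80.0]
force: [-0.6, 4.0, 1.4]
opening: 0.0134
gripper_force: 30.0
```

```bash
python3 st.py
```

```text
20.5 eye [0.6359 0.1937 0.1989] F out/side/up [-4.    0.06  1.37] M [1.914  0.1459 0.0015] 30.00206619501114
eye-nose side -0.0007 wallward -0.0062 up -0.0136
```

>>> carry_out(deltas=[[[0,0,0.005,0,-1],[0,0,0.01,0,-1],[0,0,0.01,0,-1]]])

```text
clock: 20.85
tool_pos: [0.6449, 0.1427, 0.1489]
orientation: [-180.0, 0.0, -80.0]
force: [-0.6, 6.1, 2.5]
opening: 0.0136
gripper_force: 30.0
```

```bash
python3 st.py
```

```text
20.85 eye [0.6358 0.1939 0.1968] F out/side/up [-6.1   0.44  2.55] M [ 2.207   0.1859 -0.0293] 30.00153422355652
eye-nose side -0.0007 wallward -0.0059 up -0.0157
```

>>> carry_out(deltas=[[[-0.003,0,0.003,0,-1],[-0.004,0,0.005,0,-1],[-0.004,0,0.005,0,-1]]])

```text
clock: 21.2
tool_pos: [0.6447, 0.143, 0.148]
orientation: [180.0, -0.0, -80.0]
force: [-0.8, 3.3, 3.3]
opening: 0.0136
gripper_force: 30.0
```

```bash
python3 st.py
```

```text
21.2 eye [0.6356 0.1942 0.1959] F out/side/up [-3.36 -0.2   3.28] M [ 1.2412  0.0026 -0.0217] 30.001965165138245
eye-nose side -0.0009 wallward -0.0056 up -0.0166
```

>>> carry_out(deltas=[[[0,0,0.003,0,-1],[0,0,0.005,0,-1],[0,0,0.005,0,-1]]])

```text
clock: 21.55
tool_pos: [0.6446, 0.1432, 0.147]
orientation: [180.0, -0.0, -80.0]
force: [-0.5, 2.6, 2.5]
opening: 0.0136
gripper_force: 30.0
```

```bash
python3 st.py
```

```text
21.55 eye [0.6356 0.1944 0.1949] F out/side/up [-2.67 -0.07  2.47] M [ 1.1925  0.0069 -0.0501] 30.0010746717453
eye-nose side -0.0009 wallward -0.0055 up -0.0176
```

>>> carry_out(deltas=[[[0,0,0.003,0,-1],[0,0,0.006,0,-1],[0,0,0.006,0,-1]]])

```text
clock: 21.9
tool_pos: [0.6446, 0.1434, 0.1458]
orientation: [180.0, 0.0, -80.0]
force: [0.9, 3.9, 2.3]
opening: 0.0132
gripper_force: 30.0
```

```bash
python3 st.py
```

```text
21.9 eye [0.6356 0.1946 0.1937] F out/side/up [-3.67  1.57  2.3 ] M [ 1.482   0.0898 -0.0938] 30.00032275915146
eye-nose side -0.0008 wallward -0.0052 up -0.0188
```

>>> carry_out(deltas=[[[0,0,0.003,0,-1],[0,0,0.006,0,-1],[0,0,0.006,0,-1]]])

```text
clock: 22.25
tool_pos: [0.6446, 0.1436, 0.1446]
orientation: [-180.0, 0.0, -80.0]
force: [0.5, 4.7, 2.7]
opening: 0.0137
gripper_force: 30.0
```

```bash
python3 st.py
```

```text
22.25 eye [0.6356 0.1948 0.1925] F out/side/up [-4.51  1.34  2.74] M [ 1.9321  0.1478 -0.011 ] 30.000522136688232
eye-nose side -0.0008 wallward -0.0051 up -0.0200
```

>>> carry_out(deltas=[[[-0.002,0,0.003,0,-1],[-0.003,0,0.006,0,-1],[-0.003,0,0.006,0,-1]]])

```text
clock: 22.6
tool_pos: [0.6445, 0.1438, 0.1433]
orientation: [180.0, -0.0, -80.0]
force: [0.2, 4.1, 2.8]
opening: 0.0139
gripper_force: 30.0
```

```bash
python3 st.py
```

```text
22.6 eye [0.6355 0.195  0.1912] F out/side/up [-4.05  0.87  2.78] M [ 1.6208  0.0538 -0.0575] 30.00197321176529
eye-nose side -0.0009 wallward -0.0048 up -0.0213
```

>>> carry_out(deltas=[[[-0.001,0,0.003,0,-1],[-0.002,0,0.006,0,-1],[-0.002,0,0.006,0,-1]]])

```text
clock: 22.95
tool_pos: [0.6444, 0.1441, 0.1421]
orientation: [180.0, -0.0, -80.0]
force: [0.5, 2.8, 2.1]
opening: 0.0137
gripper_force: 30.0
```

```bash
python3 st.py
```

```text
22.95 eye [0.6354 0.1953 0.19  ] F out/side/up [-2.69  0.98  2.1 ] M [ 1.358  -0.0933 -0.0498] 30.00205010175705
eye-nose side -0.0009 wallward -0.0045 up -0.0225
```

>>> carry_out(deltas=[[[-0.001,0,0.002,0,-1],[-0.003,0,0.005,0,-1],[-0.003,0,0.005,0,-1]]])

```text
clock: 23.3
tool_pos: [0.6443, 0.1446, 0.1411]
orientation: [180.0, -0.0, -80.0]
force: [0.7, 1.6, 2.9]
opening: 0.0137
gripper_force: 30.0
```

```bash
python3 st.py; python3 - <<'E'
from h import *
for n in('scene','top','wrist'):
    s=ctrl.snapshot(n); save(s,n+'8')
    print(n,*[(k,np.round(r['centre'],1),round(r['p'],2)) for k in('eye','bowl') for r in ctrl.spot_point(s,k)])
E
```

```text
23.3 eye [0.6352 0.1958 0.189 ] F out/side/up [-1.47  0.93  2.87] M [ 0.7182 -0.1503 -0.0535] 30.002744793891907
eye-nose side -0.0010 wallward -0.0040 up -0.0235
scene ('eye', array([137.8, 269.5]), 0.64) ('eye', array([515.7, 226.5]), 0.47) ('bowl', array([413.1, 262.2]), 0.97)
top ('eye', array([485.7, 261.6]), 0.86) ('bowl', array([463.9, 309.6]), 0.71) ('bowl', array([250.4, 208. ]), 0.7)
wrist ('bowl', array([310.2, 153.6]), 0.91)
```

```bash
python3 - <<'E'
from h import *
np.set_printoptions(precision=4,suppress=True)
o=ctrl.get_obs(); S={n:ctrl.snapshot(n) for n in('scene','top','wrist')}
m={n:[r for r in ctrl.silhouettes(s,'bowl')] for n,s in S.items()}
P=[(413.1,262.2),(250.4,208),(310.2,153.6)]
X,r=tri([(S['scene'],P[0]),(S['top'],P[1]),(S['wrist'],P[2])]); print('bowl',X,r)
X,r=tri([(S['scene'],P[0]),(S['wrist'],P[2])]); print('bowl sw',X,r)
R=axes(o);L=o['tool_pos']+R[0]*.072+[0,0,.037]; print('level pred',L,[proj(S[n],L) for n in S])
for n in S:
  for q in m[n]: print(n,np.round(q['centre'],1),round(q['p'],2))
a=cv2.imread('pics/wrist8.png');a=cv2.resize(a,(400,300));b=cv2.resize(cv2.imread('pics/scene8.png')[190:280,400:520],(400,300),interpolation=3)
cv2.imwrite('pics/m8.png',np.hstack([a,b]))
# red pixels anywhere near hook in each cam
for n in S:
  im=S[n]['color'].astype(float); w=(im[...,0]-np.maximum(im[...,1],im[...,2])>40)&(im[...,1]-im[...,2]<15)
  p=proj(S[n],np.array([.633,.214,.21])); ys,xs=np.nonzero(w); k=np.hypot(xs-p[0],ys-p[1])<40; print(n,p,k.sum(),(xs[k].mean(),ys[k].mean()) if k.any() else '')
E
```

```text
bowl [0.6549 0.0807 0.1552] [np.float64(0.002288770792171798), np.float64(0.0007913025267121059), np.float64(0.0015012301555387025)]
bowl sw [0.6548 0.0803 0.1551] [np.float64(0.0018943963598006537), np.float64(0.0018943963598006966)]
level pred [0.6568 0.0737 0.1782] [array([412.3638, 252.6338]), array([252.5706, 205.8841]), array([310.0522, 135.4908])]
scene [415.3 259.6] 0.95
scene [174.2 243.2] 0.89
top [251.4 207.5] 0.92
top [471.9 302.7] 0.58
wrist [307.8 157. ] 0.97
scene [496.4436 229.9172] 0 
top [186.2436 216.1844] 0 
wrist [307.8452 497.0703] 0
```

The bowl is 23 mm low, so the handle has turned about 18° in the grip and the eye is only about 6 mm below the nose. The gate's load at a lever of about 65 mm turns it. I'll back off, set the cup down level on the free table here, and take it again about 26 mm nearer the eye to shorten the lever.

>>> carry_out(deltas=[[[-0.007,0,0,0,-1],[-0.007,0,-0.02,0,-1],[-0.007,0,-0.05,0,-1],[-0.007,0,-0.1,0,-1],[-0.007,0,-0.175,0,-1]]])

```text
clock: 24.6
tool_pos: [0.6436, 0.1463, 0.1764]
orientation: [179.9, -0.0, -80.0]
force: [0.8, 0.1, -1.3]
opening: 0.0136
gripper_force: 30.0
```

>>> carry_out(deltas=[[[0.05,0,0,0,-1],[0.11,0,0.05,0,-1],[0.11,0,0.25,0,-1],[0.11,0,0.45,0,-1],[0.11,0,0.65,0,-1]]])

```text
clock: 25.1
tool_pos: [0.6471, 0.123, 0.0437]
orientation: [179.9, 0.0, -80.0]
force: [0.9, 0.6, -1.9]
opening: 0.0135
gripper_force: 30.0
```

>>> carry_out(deltas=[[[0,0,0.1,0,-1],[0,0,0.16,0,-1],[0,0,0.21,0,-1],[0,0,0.26,0,-1],[0,0,0.3,0,-1]]])

```text
clock: 25.6
tool_pos: [0.6491, 0.1251, -0.0131]
orientation: [-179.9, 0.0, -80.0]
force: [-1.5, 3.9, 3.6]
opening: 0.0135
gripper_force: 30.0
```

>>> carry_out(deltas=[[[0,0,0.01,0,-1],[0,0,0.02,0,-1],[0,0,0.03,0,-1],[0,0,0.037,0,-1],[0,0,0.037,0,-1]]])

```text
clock: 26.1
tool_pos: [0.6482, 0.1247, -0.021]
orientation: [-180.0, 0.0, -80.0]
force: [0.4, 2.1, 3.0]
opening: 0.0134
gripper_force: 30.0
```

>>> carry_out(deltas=[[[0,0,0,0,-0.3],[0,0,0,0,-0.3],[0,0,0,0,-0.3],[0,0,0,0,-0.3]]])

```text
clock: 26.5
tool_pos: [0.6477, 0.1243, -0.0214]
orientation: [180.0, -0.0, -80.0]
force: [0.2, 0.8, 0.1]
opening: 0.0305
gripper_force: 0.0
```

```bash
python3 - <<'E'
from h import *
np.set_printoptions(precision=4,suppress=True)
o=ctrl.get_obs(); S={n:ctrl.snapshot(n) for n in('scene','top','wrist')}
print(o['clock'],o['tool_pos'],o['orientation'],o['opening'],o['force'])
for n,s in S.items():
  for k,z in dict(eye=.027,bowl=.016).items():
    for r in ctrl.spot_point(s,k): print(n,k,np.round(r['centre'],1),round(r['p'],2),onz(s,r['centre'],z))
E
```

```text
26.5 [ 0.6477  0.1243 -0.0214] [179.9655  -0.0092 -79.9927] 0.03046054425647437 [0.1545 0.7664 0.1245]
scene eye [140.1 269.3] 0.94 [ 0.5394 -0.4646  0.027 ]
scene bowl [175.2 241.5] 0.74 [ 0.429  -0.4226  0.016 ]
scene bowl [394.7 321.8] 0.7 [0.6664 0.0606 0.016 ]
top eye [483. 260.] 0.83 [ 0.5331 -0.4685  0.027 ]
top bowl [269.7 213.8] 0.82 [0.6567 0.0513 0.016 ]
top bowl [468.3 305.1] 0.79 [ 0.4239 -0.4319  0.016 ]
wrist bowl [307.9 137.9] 0.89 [0.661  0.0545 0.016 ]
```

>>> carry_out(deltas=[[[-0.03,0,0,0,-0.3],[-0.08,0,0,0,-0.3],[-0.125,0,0,0,-0.3],[-0.125,0,0,0,-0.3],[-0.125,0,0,0,-1]]])

```text
clock: 27.45
tool_pos: [0.6435, 0.1498, -0.0211]
orientation: [180.0, 0.0, -79.9]
force: [-0.9, -0.4, 0.6]
opening: 0.0269
gripper_force: 0.0
```

>>> carry_out(deltas=[[[0,0,0,0,-1],[0,0,0,0,-1],[0,0,0,0,-1],[0,0,0,0,-1],[0,0,0,0,-1]]])

```text
clock: 27.95
tool_pos: [0.6436, 0.149, -0.0211]
orientation: [180.0, -0.0, -80.0]
force: [1.0, -0.0, -0.1]
opening: 0.0133
gripper_force: 30.0
```

```bash
python3 - <<'E'
from h import *
np.set_printoptions(precision=4,suppress=True)
o=ctrl.get_obs(); s=ctrl.snapshot('wrist'); t=ctrl.snapshot('top')
print(o['clock'],o['tool_pos'],o['orientation'],o['opening'],o['gripper_force'],o['force'],o['moment'])
for c in(s,t):
  for r in ctrl.spot_point(c,'bowl')[:1]: X=onz(c,r['centre'],.016); print(X,'L',.124-np.linalg.norm((X-o['tool_pos'])[:2]))
E
```

```text
27.95 [ 0.6436  0.149  -0.0211] [179.9981  -0.0035 -79.9904] 0.013334816819906848 29.997486770153046 [ 1.019  -0.0289 -0.1405] [-0.0376  0.0521  0.0403]
[0.6601 0.0551 0.016 ] L 0.028641897049631743
[0.6598 0.0565 0.016 ] L 0.030104156967244985
```

>>> carry_out(deltas=[[[0,0,-0.05,0,-1],[0.07,0,-0.2,0,-1],[0.07,0,-0.42,0,-1],[0.07,0,-0.65,0,-1],[0.07,0,-0.85,0,-1]]])

```text
clock: 28.65
tool_pos: [0.6462, 0.1353, 0.1521]
orientation: [-179.9, 0.0, -80.0]
force: [1.1, 0.3, -0.5]
opening: 0.0132
gripper_force: 30.0
```

>>> carry_out(deltas=[[[0,0,-0.15,0,-1],[0,0,-0.24,0,-1],[-0.05,0,-0.24,0,-1],[-0.13,0,-0.24,0,-1],[-0.175,0,-0.24,0,-1]]])

```text
clock: 29.15
tool_pos: [0.6388, 0.1713, 0.1956]
orientation: [179.9, -0.0, -80.0]
force: [-0.6, -0.3, -1.3]
opening: 0.0135
gripper_force: 30.0
```

>>> carry_out(deltas=[[[0,0,0.05,0,-1],[0,0,0.09,0,-1],[0,0,0.1,0,-1],[0,0,0.1,0,-1]]])

```text
clock: 29.55
tool_pos: [0.6395, 0.1693, 0.1755]
orientation: [179.9, -0.0, -80.0]
force: [0.1, -0.5, 0.0]
opening: 0.0133
gripper_force: 30.0
```

```bash
sed -i 's/\.052/.028/g; /^s=ctrl/,$d' st.py; cat >> st.py <<'E'
import sys
if len(sys.argv)>1:
  s=ctrl.snapshot('scene');w=ctrl.snapshot('wrist')
  L=o['tool_pos']+R[0]*.096+[0,0,.037]
  ob=[]
  for c in(s,w):
    q=[r['centre'] for r in ctrl.spot_point(c,'bowl') if np.hypot(*(r['centre']-proj(c,L)))<45][:1]
    if q: ob.append((c,q[0]))
  if len(ob)==2:
    X,r=tri(ob); print('bowl drop %.4f'%(L-X)[2],'out',(X-L)@R[0],'res',r[0],'tilt deg',np.degrees(np.arcsin((L-X)[2]/.096)))
E
python3 st.py 1
```

```text
29.55 eye [0.6346 0.1968 0.2234] F out/side/up [ 0.5  -0.04  0.  ] M [ 0.139   0.1087 -0.0098] 29.996127784252167
eye-nose side -0.0014 wallward -0.0029 up 0.0109
```

>>> carry_out(deltas=[[[0,-0.003,0.01,0,-1],[0,-0.004,0.02,0,-1],[0,-0.004,0.03,0,-1],[0,-0.004,0.04,0,-1],[0,-0.004,0.05,0,-1]]])

```text
clock: 30.25
tool_pos: [0.6408, 0.17, 0.1668]
orientation: [-180.0, -0.0, -80.0]
force: [0.2, 0.9, 1.3]
opening: 0.0135
gripper_force: 30.0
```

```bash
python3 st.py 1
```

```text
30.25 eye [0.6359 0.1976 0.2147] F out/side/up [-0.81  0.34  1.31] M [0.2144 0.2749 0.0307] 29.996816217899323
eye-nose side 0.0000 wallward -0.0024 up 0.0022
```

>>> carry_out(deltas=[[[0,0,0.006,0,-1],[0,0,0.012,0,-1],[0,0,0.018,0,-1],[0.005,0,0.022,0,-1],[0.01,0,0.022,0,-1]]])

```text
clock: 30.95
tool_pos: [0.6411, 0.168, 0.1623]
orientation: [180.0, -0.0, -80.0]
force: [-0.0, -0.3, 0.6]
opening: 0.0134
gripper_force: 30.0
```

```bash
python3 st.py 1
```

```text
30.95 eye [0.6362 0.1956 0.2102] F out/side/up [ 0.3  -0.08  0.59] M [0.2623 0.3009 0.0371] 29.996648132801056
eye-nose side -0.0001 wallward -0.0044 up -0.0023
bowl drop 0.0021 out 0.0011967117436575139 res 0.00033770565873931244 tilt deg 1.2782039303489556
```

>>> carry_out(deltas=[[[0,0,0.005,0,-1],[0,0,0.01,0,-1],[0.003,0,0.01,0,-1],[0.005,0,0.01,0,-1],[0.005,0,0.01,0,-1]]])

```text
clock: 31.65
tool_pos: [0.6413, 0.167, 0.1605]
orientation: [-180.0, -0.0, -80.0]
force: [-0.1, 0.2, 0.2]
opening: 0.0138
gripper_force: 30.0
```

```bash
python3 st.py
```

```text
31.65 eye [0.6364 0.1946 0.2084] F out/side/up [-0.25 -0.08  0.25] M [0.119  0.2597 0.0725] 29.996724128723145
eye-nose side -0.0000 wallward -0.0054 up -0.0041
```

>>> carry_out(deltas=[[[0.002,0,0,0,-1],[0.003,0,0,0,-1],[0.003,0,0,0,-1]]])

```text
clock: 31.95
tool_pos: [0.6414, 0.1664, 0.1605]
orientation: [180.0, -0.0, -80.0]
force: [-1.2, -0.9, 1.3]
opening: 0.0137
gripper_force: 30.0
```

```bash
python3 st.py 1
```

```text
31.95 eye [0.6365 0.194  0.2084] F out/side/up [ 0.65 -1.31  1.32] M [0.1141 0.2553 0.002 ] 29.99669998884201
eye-nose side -0.0001 wallward -0.0060 up -0.0041
bowl drop 0.0008 out -0.000987193293471565 res 0.0006601459549066458 tilt deg 0.5017218419751632
```

>>> carry_out(deltas=[[[0.002,0,0,0,-1],[0.003,0,0,0,-1],[0.003,0,0,0,-1]]])

```text
clock: 32.45
tool_pos: [0.6414, 0.166, 0.1604]
orientation: [180.0, 0.0, -80.0]
force: [-1.1, 1.1, 1.2]
opening: 0.0136
gripper_force: 30.0
```

```bash
python3 st.py
```

```text
32.45 eye [0.6366 0.1935 0.2083] F out/side/up [-1.25 -0.9   1.21] M [0.4561 0.3521 0.0238] 29.9967822432518
eye-nose side -0.0000 wallward -0.0064 up -0.0042
```

>>> carry_out(deltas=[[[0.001,0,0,0,-1],[0.002,0,0,0,-1],[0.002,0,0,0,-1]]])

```text
clock: 32.75
tool_pos: [0.6415, 0.1658, 0.1604]
orientation: [-180.0, 0.0, -80.0]
force: [-0.3, 2.8, 0.8]
opening: 0.0136
gripper_force: 30.0
```

```bash
python3 st.py
```

```text
32.75 eye [0.6367 0.1933 0.2083] F out/side/up [-2.79  0.16  0.84] M [1.0405 0.4456 0.0788] 29.997261464595795
eye-nose side -0.0000 wallward -0.0067 up -0.0042
```

>>> carry_out(deltas=[[[-0.001,0.002,0.005,0,-1],[-0.001,0.002,0.01,0,-1],[-0.001,0.002,0.015,0,-1],[-0.001,0.002,0.015,0,-1]]])

```text
clock: 33.15
tool_pos: [0.6413, 0.1658, 0.1575]
orientation: [-180.0, 0.0, -80.0]
force: [0.7, 2.8, 1.9]
opening: 0.0136
gripper_force: 30.0
```

```bash
python3 st.py
```

```text
33.15 eye [0.6364 0.1934 0.2054] F out/side/up [-2.65  1.14  1.91] M [ 1.3038  0.1394 -0.0171] 30.000640153884888
eye-nose side -0.0002 wallward -0.0066 up -0.0071
```

>>> carry_out(deltas=[[[-0.0005,0,0.005,0,-1],[-0.0005,0,0.01,0,-1],[-0.0005,0,0.01,0,-1]]])

```text
clock: 33.45
tool_pos: [0.6411, 0.1658, 0.1553]
orientation: [-180.0, 0.0, -80.0]
force: [0.4, 2.3, 3.0]
opening: 0.0137
gripper_force: 30.0
```

```bash
python3 st.py 1
```

```text
33.45 eye [0.6363 0.1934 0.2032] F out/side/up [-2.24  0.78  2.96] M [1.3781 0.173  0.002 ] 30.001002252101898
eye-nose side -0.0004 wallward -0.0066 up -0.0093
bowl drop 0.0135 out 0.0005136790524485756 res 0.00216116613804571 tilt deg 8.059574523478615
```

>>> carry_out(deltas=[[[-0.003,0,0,0,-1],[-0.005,0,0,0,-1],[-0.005,0,0,0,-1]]])

```text
clock: 33.95
tool_pos: [0.6408, 0.1662, 0.1552]
orientation: [180.0, -0.0, -80.0]
force: [0.9, 0.8, 0.9]
opening: 0.0135
gripper_force: 30.0
```

```bash
python3 st.py 1
```

```text
33.95 eye [0.6359 0.1938 0.2031] F out/side/up [-0.64  1.04  0.9 ] M [ 0.1911 -0.2501 -0.0803] 30.002633035182953
eye-nose side -0.0007 wallward -0.0061 up -0.0094
bowl drop 0.0138 out -0.001416064207156954 res 5.176352176845031e-05 tilt deg 8.28072008039856
```

>>> carry_out(deltas=[[[-0.003,-0.003,0.005,0,-1],[-0.003,-0.003,0.01,0,-1],[-0.003,-0.003,0.015,0,-1],[-0.003,-0.003,0.015,0,-1]]])

```text
clock: 34.55
tool_pos: [0.6412, 0.1673, 0.1522]
orientation: [180.0, -0.0, -80.0]
force: [-0.7, -2.0, 1.4]
opening: 0.0137
gripper_force: 30.0
```

```bash
python3 st.py 1
```

```text
34.55 eye [0.6363 0.1949 0.2001] F out/side/up [ 1.85 -1.01  1.36] M [-0.1273  0.2659  0.0018] 30.000656247138977
eye-nose side -0.0000 wallward -0.0051 up -0.0124
bowl drop 0.0121 out -0.002911200821259699 res 0.0023981716823550585 tilt deg 7.235560119607471
```

>>> carry_out(deltas=[[[0,0,0.005,0,-1],[0,0,0.01,0,-1],[0,0,0.015,0,-1],[0,0,0.015,0,-1]]])

```text
clock: 35.15
tool_pos: [0.6414, 0.1673, 0.1492]
orientation: [180.0, -0.0, -80.0]
force: [0.2, -1.3, 0.5]
opening: 0.0136
gripper_force: 30.0
```

```bash
python3 st.py 1
```

```text
35.15 eye [0.6365 0.1948 0.1971] F out/side/up [ 1.34 -0.07  0.46] M [-0.3321  0.0297 -0.0386] 29.99981850385666
eye-nose side 0.0001 wallward -0.0051 up -0.0154
bowl drop 0.0137 out -0.0012363032666626085 res 0.0008366260035151682 tilt deg 8.203418146198057
```

Moving the eye 0.8 mm wallward let it slip past the ball, and it is now sliding down with low force. Next I'll draw it out lightly and continue down.

>>> carry_out(deltas=[[[0,0,0.005,0,-1],[0.002,0,0.007,0,-1],[0.004,0,0.007,0,-1],[0.004,0,0.007,0,-1]]])

```text
clock: 35.75
tool_pos: [0.6414, 0.1665, 0.1479]
orientation: [180.0, -0.0, -80.0]
force: [-0.6, -1.8, 0.2]
opening: 0.0137
gripper_force: 30.0
```

```bash
python3 st.py 1
```

```text
35.75 eye [0.6366 0.1941 0.1958] F out/side/up [ 1.63 -0.94  0.17] M [-0.4632  0.0991  0.0597] 29.999858736991882
eye-nose side 0.0000 wallward -0.0059 up -0.0167
bowl drop 0.0193 out -0.0022130132388818607 res 0.0017082778261332191 tilt deg 11.58117000379125
```

>>> carry_out(deltas=[[[0.002,0,0,0,-1],[0.003,0,0,0,-1],[0.003,0,0,0,-1]]])

```text
clock: 36.25
tool_pos: [0.6416, 0.1663, 0.148]
orientation: [180.0, 0.0, -80.0]
force: [-1.5, -0.2, 0.7]
opening: 0.014
gripper_force: 30.0
```

```bash
python3 st.py 1
```

```text
36.25 eye [0.6367 0.1938 0.1959] F out/side/up [-0.02 -1.48  0.71] M [0.204  0.4261 0.0221] 30.00192493200302
eye-nose side 0.0001 wallward -0.0062 up -0.0166
bowl drop 0.0130 out -0.0008957329379673192 res 0.0008521220085781424 tilt deg 7.757666241463488
```

>>> carry_out(deltas=[[[0,0.001,0.005,0,-1],[0,0.002,0.01,0,-1],[0,0.002,0.015,0,-1],[0,0.002,0.015,0,-1]]])

```text
clock: 36.85
tool_pos: [0.6414, 0.1662, 0.1449]
orientation: [-180.0, 0.0, -80.0]
force: [0.4, 2.2, -1.3]
opening: 0.0137
gripper_force: 30.0
```

```bash
python3 st.py 1
```

```text
36.85 eye [0.6365 0.1938 0.1928] F out/side/up [-2.08  0.75 -1.25] M [ 0.912  -0.0057 -0.049 ] 30.001240968704224
eye-nose side -0.0001 wallward -0.0062 up -0.0197
bowl drop 0.0123 out 5.997241168539442e-05 res 0.0010498897548018738 tilt deg 7.38102069741588
```

>>> carry_out(deltas=[[[0,0,0.005,0,-1],[0,0,0.01,0,-1],[0,0,0.01,0,-1]]])

```text
clock: 37.35
tool_pos: [0.6415, 0.1663, 0.1433]
orientation: [-180.0, 0.0, -80.0]
force: [-0.2, 4.1, 0.3]
opening: 0.0139
gripper_force: 30.0
```

```bash
python3 st.py 1
```

```text
37.35 eye [0.6366 0.1939 0.1912] F out/side/up [-4.05  0.48  0.34] M [ 1.6921  0.0307 -0.0257] 30.001312494277954
eye-nose side 0.0000 wallward -0.0061 up -0.0213
bowl drop 0.0106 out -0.0037991702846017143 res 0.0018984807907096823 tilt deg 6.350241734075187
```

>>> carry_out(deltas=[[[-0.003,0,0,0,-1],[-0.004,0,0.005,0,-1],[-0.005,0,0.01,0,-1],[-0.005,0,0.01,0,-1]]])

```text
clock: 37.95
tool_pos: [0.6412, 0.167, 0.1411]
orientation: [-180.0, 0.0, -80.0]
force: [0.6, 4.5, 2.3]
opening: 0.0131
gripper_force: 30.0
```

```bash
python3 st.py 1
```

```text
37.95 eye [0.6363 0.1946 0.189 ] F out/side/up [-4.34  1.34  2.35] M [ 1.6502  0.0068 -0.1031] 30.00331073999405
eye-nose side -0.0002 wallward -0.0053 up -0.0235
bowl drop 0.0116 out -0.003382971938511938 res 0.0019977581871298417 tilt deg 6.920921209314166
```

>>> carry_out(deltas=[[[-0.002,0,0.003,0,-1],[-0.004,0,0.006,0,-1],[-0.005,0,0.01,0,-1],[-0.005,0,0.01,0,-1]]])

```text
clock: 38.55
tool_pos: [0.6409, 0.1678, 0.139]
orientation: [180.0, -0.0, -80.0]
force: [0.4, 3.2, 2.0]
opening: 0.0133
gripper_force: 30.0
```

```bash
python3 st.py 1
```

```text
38.55 eye [0.636  0.1954 0.1869] F out/side/up [-3.05  0.94  1.95] M [ 1.3562 -0.0254 -0.0173] 30.002013444900513
eye-nose side -0.0003 wallward -0.0045 up -0.0256
bowl drop 0.0164 out -0.002843926246534642 res 0.001522119162231659 tilt deg 9.815890600232727
```

>>> carry_out(deltas=[[[-0.005,0,0,0,-1],[-0.007,0,-0.01,0,-1],[-0.007,0,-0.02,0,-1],[-0.007,0,-0.02,0,-1]]])

```text
clock: 39.15
tool_pos: [0.6402, 0.1688, 0.1428]
orientation: [179.9, -0.0, -80.0]
force: [0.4, -0.2, -0.9]
opening: 0.0134
gripper_force: 30.0
```

```bash
python3 st.py 1
```

```text
39.15 eye [0.6354 0.1964 0.1907] F out/side/up [ 0.27  0.33 -0.88] M [0.1489 0.0755 0.0411] 29.999214112758636
eye-nose side -0.0007 wallward -0.0035 up -0.0218
bowl drop 0.0084 out -0.0023990047019182836 res 0.0005649469464145198 tilt deg 5.012132010306736
```

>>> carry_out(deltas=[[[0,0,-0.01,0,-1],[0,0,-0.02,0,-1],[0,0,-0.02,0,-1]]])

```text
clock: 39.65
tool_pos: [0.6409, 0.1694, 0.1475]
orientation: [-180.0, 0.0, -80.0]
force: [0.5, 0.3, -0.9]
opening: 0.0133
gripper_force: 30.0
```

```bash
python3 st.py 1
```

```text
39.65 eye [0.636  0.1969 0.1954] F out/side/up [-0.24  0.56 -0.92] M [0.1446 0.1263 0.0254] 29.99916046857834
eye-nose side -0.0000 wallward -0.0030 up -0.0171
bowl drop 0.0105 out -0.0017437433311976171 res 0.0004274391790647362 tilt deg 6.291676676811929
```

The forces are back to baseline with the eye raised inside the hook, so the gate has shut above it. I'll centre the rod in the U and lower it near the floor before letting go.

>>> carry_out(deltas=[[[-0.005,0,0.01,0,-1],[-0.01,0,0.02,0,-1],[-0.014,0,0.03,0,-1],[-0.014,0,0.035,0,-1],[-0.014,0,0.035,0,-1]]])

```text
clock: 40.35
tool_pos: [0.64, 0.172, 0.1397]
orientation: [180.0, -0.0, -80.0]
force: [0.1, -0.4, -1.8]
opening: 0.0136
gripper_force: 30.0
```

```bash
python3 st.py 1
```

```text
40.35 eye [0.6352 0.1996 0.1876] F out/side/up [ 0.44  0.01 -1.84] M [0.0127 0.1548 0.0089] 29.99913454055786
eye-nose side -0.0004 wallward -0.0003 up -0.0249
bowl drop 0.0131 out -0.0011713431365514603 res 6.730266057359731e-06 tilt deg 7.8434225801770445
```

>>> carry_out(deltas=[[[0,0,0.006,0,-1],[0,0,0.012,0,-1],[0,0,0.012,0,-1]]])

```text
clock: 40.85
tool_pos: [0.6401, 0.172, 0.1374]
orientation: [180.0, -0.0, -80.0]
force: [0.2, 0.1, -0.8]
opening: 0.0134
gripper_force: 30.0
```

```bash
python3 st.py 1
```

```text
40.85 eye [0.6352 0.1995 0.1853] F out/side/up [-0.05  0.21 -0.78] M [0.1424 0.0626 0.0425] 29.99921679496765
eye-nose side -0.0003 wallward -0.0003 up -0.0272
bowl drop 0.0187 out -0.0019927476501262827 res 0.0021544796237814618 tilt deg 11.26296826418261
```

>>> carry_out(deltas=[[[0,0,0.01,0,-1],[0,0,0.01,0,0.1],[0,0,0.01,0,0.1],[0,0,0.01,0,0.1],[0,0,0.01,0,0.1]]])

```text
clock: 41.55
tool_pos: [0.6402, 0.172, 0.1357]
orientation: [-180.0, -0.0, -80.0]
force: [-0.5, -0.0, 0.0]
opening: 0.04
gripper_force: 0.0
```

>>> carry_out(deltas=[[[0,0,0,0,0.1],[0,0,0,0,0.1],[0,0,0,0,0.1],[0,0,0,0,0.1],[0,0,0,0,0.1]]])

```text
clock: 42.05
tool_pos: [0.6402, 0.172, 0.1356]
orientation: [180.0, -0.0, -80.0]
force: [0.9, 0.0, 0.7]
opening: 0.0484
gripper_force: 0.0
```

>>> carry_out(deltas=[[[0,0,-0.05,0,0.1],[0,0,-0.15,0,0.1],[0,0,-0.3,0,0.1],[0.1,0,-0.5,0,0.1],[0.3,0,-0.6,0,0.1]]])

```text
clock: 42.55
tool_pos: [0.6519, 0.1144, 0.2604]
orientation: [-179.7, 0.0, -79.8]
force: [1.6, -0.2, 0.5]
opening: 0.0487
gripper_force: 0.0
```

>>> carry_out(deltas=[[[0.2,0,0,0,0.1],[0.4,0,0,0,0.1],[0.6,0,0,0,0.1],[0.8,0,0,0,0.1],[0.9,0,0,0,0.1]]])

```text
clock: 43.05
tool_pos: [0.6821, -0.0674, 0.2566]
orientation: [-180.0, -0.0, -80.1]
force: [-0.6, 0.6, 0.4]
opening: 0.0484
gripper_force: 0.0
```

```bash
python3 - <<'E'
from h import *
np.set_printoptions(precision=4,suppress=True)
s=ctrl.snapshot('scene'); t=ctrl.snapshot('top'); print(ctrl.get_obs()['clock'],ctrl.get_obs()['tool_pos'])
save(s,'s9');save(t,'t9')
for k in('eye','bowl','disc','handle'):
    print(k,[(np.round(r['centre'],1).tolist(),round(r['p'],2)) for c in(s,t) for r in ctrl.spot_point(c,k)])
f=lambda i:cv2.resize(i,(400,400),interpolation=3)
cv2.imwrite('pics/m9.png',np.hstack([f(cv2.imread('pics/s9.png')[190:310,440:560]),f(cv2.imread('pics/t9.png')[160:260,140:240])]))
E
```

```text
43.15 [ 0.6821 -0.0673  0.2562]
eye [([491.5, 243.6], 0.87), ([139.4, 269.6], 0.77), ([486.0, 261.6], 0.94)]
bowl [([175.4, 241.8], 0.87), ([468.1, 297.2], 0.77), ([466.7, 305.5], 0.86)]
disc [([512.7, 228.6], 0.76), ([245.3, 250.6], 0.55), ([305.2, 212.9], 0.25)]
handle [([156.9, 254.1], 0.75), ([479.5, 269.5], 0.65), ([482.2, 283.2], 0.6)]
```

View pics/m9.png

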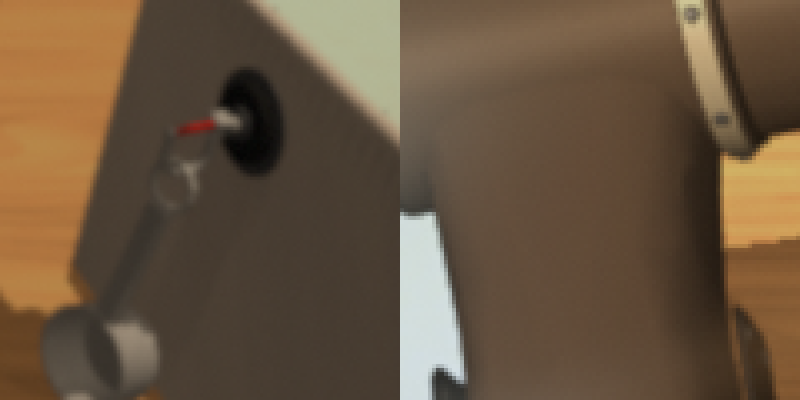

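The left half shows the cup hanging bowl down in the hook: eye at (178,185), bowl at (100,350), red gate shut at (197,128). It is still swinging, so I'll wait for it to settle.

>>> carry_out(deltas=[[[0,0,0,0,0.1],[0,0,0,0,0.1],[0,0,0,0,0.1],[0,0,0,0,0.1],[0,0,0,0,0.1]]])

```text
clock: 44.05
tool_pos: [0.6819, -0.0643, 0.2556]
orientation: [180.0, -0.0, -80.0]
force: [-0.6, -0.3, -0.1]
opening: 0.0482
gripper_force: 0.0
```

>>> carry_out(deltas=[[[0,0,0,0,0.1],[0,0,0,0,0.1],[0,0,0,0,0.1],[0,0,0,0,0.1],[0,0,0,0,0.1]]])

```text
clock: 44.55
tool_pos: [0.6819, -0.0643, 0.2556]
orientation: [180.0, -0.0, -80.0]
force: [-0.7, -0.8, 0.5]
opening: 0.0484
gripper_force: 0.0
```

>>> carry_out(deltas=[[[0,0,0,0,0.1],[0,0,0,0,0.1],[0,0,0,0,0.1],[0,0,0,0,0.1],[0,0,0,0,0.1]]])

```text
clock: 45.05
tool_pos: [0.6819, -0.0643, 0.2557]
orientation: [-180.0, 0.0, -80.0]
force: [-0.3, 0.3, 0.0]
opening: 0.0481
gripper_force: 0.0
```

>>> carry_out(deltas=[[[0,0,0,0,0.1],[0,0,0,0,0.1],[0,0,0,0,0.1],[0,0,0,0,0.1],[0,0,0,0,0.1]]])

```text
clock: 45.55
tool_pos: [0.6819, -0.0643, 0.2557]
orientation: [-180.0, 0.0, -80.0]
force: [-1.1, 0.3, -0.0]
opening: 0.0483
gripper_force: 0.0
```

>>> carry_out(deltas=[[[0,0,0,0,0.1],[0,0,0,0,0.1],[0,0,0,0,0.1],[0,0,0,0,0.1],[0,0,0,0,0.1]]])

```text
clock: 46.05
tool_pos: [0.6819, -0.0643, 0.2557]
orientation: [-180.0, 0.0, -80.0]
force: [-0.4, -1.0, -0.4]
opening: 0.0483
gripper_force: 0.0
```

>>> carry_out(deltas=[[[0,0,0,0,0.1],[0,0,0,0,0.1],[0,0,0,0,0.1],[0,0,0,0,0.1],[0,0,0,0,0.1]]])

```text
clock: 46.55
tool_pos: [0.6819, -0.0643, 0.2557]
orientation: [180.0, -0.0, -80.0]
force: [-0.4, 0.3, -0.4]
opening: 0.0481
gripper_force: 0.0
```

>>> carry_out(deltas=[[[0,0,0,0,0.1],[0,0,0,0,0.1],[0,0,0,0,0.1],[0,0,0,0,0.1],[0,0,0,0,0.1]]])

```text
clock: 47.05
tool_pos: [0.6819, -0.0643, 0.2556]
orientation: [180.0, 0.0, -80.0]
force: [0.0, 0.8, -0.8]
opening: 0.0477
gripper_force: 0.0
```

>>> carry_out(deltas=[[[0,0,0,0,0.1],[0,0,0,0,0.1],[0,0,0,0,0.1],[0,0,0,0,0.1],[0,0,0,0,0.1]]])

```text
clock: 47.55
tool_pos: [0.6819, -0.0643, 0.2556]
orientation: [180.0, 0.0, -80.0]
force: [0.1, 0.4, -0.3]
opening: 0.048
gripper_force: 0.0
```

>>> carry_out(deltas=[[[0,0,0,0,0.1],[0,0,0,0,0.1],[0,0,0,0,0.1],[0,0,0,0,0.1],[0,0,0,0,0.1]]])

```text
clock: 48.05
tool_pos: [0.6819, -0.0643, 0.2557]
orientation: [-180.0, 0.0, -80.0]
force: [-0.9, 0.1, 0.4]
opening: 0.0482
gripper_force: 0.0
```

>>> carry_out(deltas=[[[0,0,0,0,0.1],[0,0,0,0,0.1],[0,0,0,0,0.1],[0,0,0,0,0.1],[0,0,0,0,0.1]]])

```text
clock: 48.55
tool_pos: [0.6819, -0.0643, 0.2556]
orientation: [180.0, 0.0, -80.0]
force: [0.4, 0.9, 0.6]
opening: 0.0484
gripper_force: 0.0
```

>>> carry_out(deltas=[[[0,0,0,0,0.1],[0,0,0,0,0.1],[0,0,0,0,0.1],[0,0,0,0,0.1],[0,0,0,0,0.1]]])

```text
clock: 49.05
tool_pos: [0.6819, -0.0643, 0.2557]
orientation: [180.0, -0.0, -80.0]
force: [-0.4, 0.1, 1.0]
opening: 0.0482
gripper_force: 0.0
```

>>> carry_out(deltas=[[[0,0,0,0,0.1],[0,0,0,0,0.1],[0,0,0,0,0.1],[0,0,0,0,0.1],[0,0,0,0,0.1]]])

```text
clock: 49.55
tool_pos: [0.682, -0.0643, 0.2557]
orientation: [-180.0, 0.0, -80.0]
force: [-0.6, 0.0, -0.2]
opening: 0.0483
gripper_force: 0.0
```

>>> carry_out(deltas=[[[0,0,0,0,0.1],[0,0,0,0,0.1],[0,0,0,0,0.1],[0,0,0,0,0.1],[0,0,0,0,0.1]]])

```text
clock: 50.05
tool_pos: [0.6819, -0.0643, 0.2557]
orientation: [-180.0, 0.0, -80.0]
force: [-0.5, -0.6, 0.8]
opening: 0.048
gripper_force: 0.0
```

>>> carry_out(deltas=[[[0,0,0,0,0.1],[0,0,0,0,0.1],[0,0,0,0,0.1],[0,0,0,0,0.1],[0,0,0,0,0.1]]])

```text
clock: 50.55
tool_pos: [0.682, -0.0643, 0.2557]
orientation: [-180.0, 0.0, -80.0]
force: [0.0, -0.5, 0.4]
opening: 0.048
gripper_force: 0.0
```

```bash
python3 - <<'E'
from h import *
np.set_printoptions(precision=4,suppress=True)
P=None
for i in range(14):
    s=ctrl.snapshot('scene'); g=cv2.cvtColor(s['color'],cv2.COLOR_RGB2GRAY)[225:320,440:520].astype(float)
    if P is not None: sh,_=cv2.phaseCorrelate(P,g,cv2.createHanningWindow((80,95),cv2.CV_64F)); print(np.round(np.abs(g-P).mean(),2),np.abs(g-P).max(),end=' ; ')
    P=g
print(ctrl.get_obs()['clock']); save(s,'s10')
for k in('eye','bowl','disc','mug_mid','jar_mid','tumbler_mid'): print(k,[(np.round(r['centre'],1).tolist(),round(r['p'],2)) for r in ctrl.spot_point(s,k)])
E
```

```text
0.5 5.0 ; 0.49 5.0 ; 0.5 5.0 ; 0.49 5.0 ; 0.5 5.0 ; 0.5 5.0 ; 0.49 5.0 ; 0.49 5.0 ; 0.5 4.0 ; 0.5 4.0 ; 0.5 5.0 ; 0.5 5.0 ; 0.5 5.0 ; 51.25
eye [([138.2, 271.5], 0.95), ([493.7, 243.3], 0.83), ([340.8, 307.4], 0.42)]
bowl [([177.1, 237.0], 0.65), ([473.4, 298.1], 0.61)]
disc [([516.4, 228.1], 0.65)]
mug_mid [([342.6, 306.3], 0.72)]
jar_mid [([333.6, 250.1], 0.72)]
tumbler_mid [([245.9, 253.3], 0.76)]
```

```bash
python3 - <<'E'
from h import *
s=ctrl.snapshot('scene'); y=np.array([-.1736,.985,0]); D=np.array([.6295,.2445,.2115])
for out in(.025,.035,.045):
  e=D-y*out-[0,0,.036]
  for th in(-.3,0,.3,.6): print(out,th,proj(s,e).round(1),proj(s,e-y*.124*np.sin(th)-[0,0,.124*np.cos(th)]+y*.011).round(1))
E
```

```text
0.025 -0.3 [495.  246.3] [502.8 292.3]
0.025 0 [495.  246.3] [484.1 296.6]
0.025 0.3 [495.  246.3] [466.5 296.7]
0.025 0.6 [495.  246.3] [451.3 292.5]
0.035 -0.3 [489.5 246.9] [497.9 292.9]
0.035 0 [489.5 246.9] [479.2 297.2]
0.035 0.3 [489.5 246.9] [461.5 297.3]
0.035 0.6 [489.5 246.9] [446.2 293.1]
0.045 -0.3 [484.1 247.4] [493.  293.5]
0.045 0 [484.1 247.4] [474.2 297.7]
0.045 0.3 [484.1 247.4] [456.5 297.9]
0.045 0.6 [484.1 247.4] [441.  293.7]
```

```bash
python3 -c "
from plant import ctrl
print(ctrl.close_job())"
```

```text
the job is handed in; nothing more can be done
None
```

The measuring cup is hanging still and bowl-down in the snap hook with the gate shut behind the eye, the arm is clear of it, and the job was handed in at about 51 s; no verdict came back.

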